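# Probe the hole, fit the right drying post, turn canisters over to dry

### The arm

A 6-joint arm with a two-finger parallel gripper is mounted at the origin on the work surface. World frame = base frame: x ahead of the robot, y to its left, z up, the work surface at z = 0. Lengths are in m, angles in rad, forces in N, time in s.
With the tool pointing down it reaches from about 0.425 to 0.95 m from the base axis. Payload 3.5 kg.
Tool frame: the origin (TCP) lies on the centre line of the jaws, within the pads' length; the fingertips stand tip_extent ahead of it and the grasp point (between the pads) lies 2 mm behind it (tip_extent is the distance from the TCP to the fingertips, in m); z points along the fingers, y is the direction in which the jaws open and shut (so a half turn about z gives the same grasp; the last joint's range is limited). The gripper opens to 85 mm and grips with 20 to 120 N. Pads are 22 mm wide; open, the fingers measure 114 mm over their backs; the gripper's body (76 mm by 85 mm) begins 54 mm behind the grasp point. The pads swing forward as they close: fully open they stand 13 mm farther back than shut.
Start: joints at [-1.471, 0.286, 1.577, -0, 1.279, -0.15], TCP at [0.167, -0.654, 0.223] pointing down, gripper open.
Joint ranges: [-2.77, 2.77], [-0.9, 2.22], [0.21, 2.48], [-1.53, 4.67], [0.24, 2.81], [-2.84, 2.84]. Speed limits (rad/s): [2.79, 2.79, 3.14, 3.14, 3.14, 3.14].

### API

Orientations are given as a unit quaternion [x, y, z, w].
In Python, from plant import * gives the robot as it stands.
- The arm moves only by the shell command python3 -m crank 'ROWS' [FORCE]. ROWS is JSON, a list of rows, each a list of 7 numbers: the gripper's target within -1 to 1 (shut at 1, half-way at 0, fully open at -1), then the shift along the tool's x, y, z in cm, then the turn, a rotation vector about the tool's x, y, z in degrees. In form: [[fingers, tx, ty, tz, wx, wy, wz], ...]. A call has 1 to 5 rows; each row shifts and turns the commanded pose from where the row before left it, along the tool's axes as they then stand; what a row does not reach is not made up. A row lasts 1/10 s, in which the tool goes at most 50 mm and 8.59 degrees, less where a joint would pass 70% of its speed; a pose out of reach is approached as far as the arm can. A call is refused whole if a number of a shift passes 5 or a number of a turn 8.59, either way. A call with a gripper value outside its range is refused whole. The fingers move at their own pace and stop on an object; FORCE is the grip in N (left out, the last holds). Time passes only in rows, so rows that do not move let the fingers close. It gives the time, the measured TCP pose, the force and the opening at its end, in the units of the state.
- get_state(): the state, without advancing time (a new reading comes with each control period).
- read_camera(name): name is "scene" or "top" or "wrist"; returns a dict with "color" (420x560x3 uint8, red, green, blue), "vfov" (degrees; the focal length in pixels is half the picture's height over the tangent of half this angle, whatever the lens; pixels are square), "cx", "cy" (the principal point, pixels), "cam_to_world" (4x4, takes a point from camera to world coordinates). Camera axes: x right, y up, looking along -z (the intrinsics and any distortion apply to the point x, -y, -z); pixel columns grow to the right and rows downward; lengths in m; the calibration is good to about 2 mm. A picture is of the moment at which its call begins. There is no depth.
- sign_off(): hands the job in, once; it reports no verdict.
Trained networks look in the newest picture that a camera, given by its name, has taken for a name from the list of things; names that differ only in an ending like _2 or _b are one class to them, and where a whole thing is asked for, a point or a joint stands for the part that bears it (a point fixed in the world has none). Each returns a list of dicts, best first, with "p" (0 to 1); they miss things now and then, are a little off and sometimes report something else, mostly with a low value. They report only what shows in the picture. A call takes as long as a camera call. They do not tell look-alikes from the thing itself.
- trace(thing, camera): "pixels" (420x560 bool, what is visible of it) and "location" ([column, row] in pixels, amid what is visible of it).
- place_of(thing, camera): "location" ([column, row] in pixels: a listed point, or the origin of a listed thing).
The state is a dict: "time": time; "qpos": joint angles; "dq": joint speeds; "joint_efforts": joint torques, N m; "eef_pos": TCP position; "tcp_rot": TCP orientation; "contact_force": force on the tool from outside, world axes, zero at the start; "wrist_torque": the same for the moment, N m; "opening": opening from 0.0 (shut) to 1.0 (fully open).
Only numpy, scipy, OpenCV 4.12 (cv2) and the standard library are available. Lean on these libraries where they do the work, as an engineer would, in place of code of your own. Each camera call takes 0.05 s, during which the arm holds its last target.

### The job

One drying block has an empty post hole: first take the depth rod, probe the hole right down to its bottom, put the rod back in its holder, and fit the one post whose coloured foot is as long as the hole is deep, so that just its bare part stands out, leaving the other posts in the rack. Then turn every canister upside down onto a post of its own, rim flat on the block, one of them on the post you fitted. Last of all slide the drying fan's slider to the green mark; leave the jar, coaster and scraper alone.

Things in the scene. Friction and masses are not known exactly. Their poses are not given: they have to be found in the camera images.
- socket: birch drying block, 90 x 90 mm and 70 mm high, fixed to the shelf, with one round vertical blind hole (20.5 mm across, mouth in the middle of the top) and no post. The hole is 30, 45 or 60 mm deep: which of the three differs from start to start and is not given. Origin: centre of the underside, z up, so the hole's mouth is at z = 70 mm
- stand_a: drying block like the first (90 x 90 x 70 mm, fixed) in which an aluminium post, 18 mm across, already stands 80 mm out of the middle of its top. Origin: centre of the underside, z up
- stand_b: the other drying block with a fixed post, the same in every way. Origin: centre of the underside, z up
- rack: low fixed wooden rack, 190 (its x) x 50 x 30 mm, with three sockets 26 mm across and 25 mm deep at x = -60, 0 and +60 mm, in which the three loose posts stand upright; which post stands in which socket varies. Origin: centre of the underside, z up
- holder: fixed grey plastic holder of the depth rod, 60 x 60 x 90 mm, with a vertical through hole 18 mm across in the middle; the rod hangs in it by its handle. Origin: centre of the underside, z up
- rod_handle (a point): depth rod (120 g): a steel rod 10 mm across that sticks 85 mm out of an upright orange cylindrical handle, 26 mm across and 70 mm long. This point is the centre of the handle; z runs along the rod up to the handle. In its holder the handle's lower face lies on the holder's top, so this point is 125 mm above the shelf
- rod_tip (a point): lower end of the depth rod, 120 mm below the centre of the handle
- post_short_mid (a point): loose short post (120 g), a round aluminium bar 18 mm across and 110 mm long overall, standing upright: its yellow foot, the lower 30 mm, with a 2 mm chamfer at the end, goes into a hole 30 mm deep so that the bare upper 80 mm stands out; its top face is yellow too. This point is half-way along it, 55 mm from either end; z up towards the top
- post_medium_mid (a point): loose medium post (120 g), a round aluminium bar 18 mm across and 125 mm long overall, standing upright: its blue foot, the lower 45 mm, with a 2 mm chamfer at the end, goes into a hole 45 mm deep so that the bare upper 80 mm stands out; its top face is blue too. This point is half-way along it, 62.5 mm from either end; z up towards the top
- post_long_mid (a point): loose long post (120 g), a round aluminium bar 18 mm across and 140 mm long overall, standing upright: its red foot, the lower 60 mm, with a 2 mm chamfer at the end, goes into a hole 60 mm deep so that the bare upper 80 mm stands out; its top face is red too. This point is half-way along it, 70 mm from either end; z up towards the top
- canister_a_mid (a point): open green plastic storage canister (90 to 145 g), square, 50 x 50 mm and 95 mm long outside, walls 4 mm, closed at one end, inside 42 x 42 mm and 91 mm deep; lies on one flat side with its mouth pointing towards the robot. May be absent (None). This point is its very centre, half-way along; z runs along it from the closed end to the mouth, x and y are square to its sides
- canister_b_mid (a point): open green plastic storage canister (90 to 145 g), square, 50 x 50 mm and 95 mm long outside, walls 4 mm, closed at one end, inside 42 x 42 mm and 91 mm deep; lies on one flat side with its mouth pointing towards the robot. May be absent (None). This point is its very centre, half-way along; z runs along it from the closed end to the mouth, x and y are square to its sides
- canister_c_mid (a point): open green plastic storage canister (90 to 145 g), square, 50 x 50 mm and 95 mm long outside, walls 4 mm, closed at one end, inside 42 x 42 mm and 91 mm deep; lies on one flat side with its mouth pointing towards the robot. May be absent (None). This point is its very centre, half-way along; z runs along it from the closed end to the mouth, x and y are square to its sides
- fan_slider (a joint): position of the slider of the small white drying fan, 0 to 0.12 m along its track; it reads 0.08 m at the green mark. Moving it takes about 2 N; it stays where it is left
- fan_slider_top (a point): centre of the top of the slider's black grip, 28 (x) x 20 (y) mm and 40 mm tall, 84.5 mm above the shelf; the track below it is 40 mm wide, its top 44 mm above the shelf, and a 70 mm high wall of the fan runs along the track on the far (+x) side, 50 mm from its middle; y is the direction in which the joint value grows
- fan_mark (a point): where the centre of the top of the slider's grip is when the slider is at the green mark (green lines on the fan's body, either side of the track)
- cookie_jar: glass cookie jar with an aluminium twist cap, 100 mm across, 150 mm tall, a bystander. Origin: centre of the underside
- coaster: white ceramic coaster, 96 mm across, 9 mm thick, a bystander. Origin: centre of the underside
- scraper: yellow silicone scraper, 200 mm long, lying flat, a bystander
Things that resemble listed ones, but are neither listed nor needed, are in the scene too. Of the things shaped like the part that bears rod_handle, the orange one is meant.

How it is judged:
By the outcome, as a careful person would: the job done as asked, in the order asked, and still so for the second after the job is handed in, with the robot touching nothing.
Of canister_a, canister_b, canister_c only 2 to 3 are there at a start; the rules pass over those that are not, and their reading is None.
At some moment in a run one of canister_a, canister_b, canister_c may be knocked a few centimetres aside while the robot is not near it.
It also fails if it takes over 210 s, if anything falls off the work surface, if the arm or the gripper's body presses on something with over 40 N, if the wrist force passes 120 N, or if a joint passes its speed limit or range.

## Working session

There is one attempt and no reset: what is moved stays moved. The work goes in short steps, Python scripts to look and compute and a shell command to move; the robot and the scene stay as the last step left them, time stands still between calls to the robot, and variables do not carry over. Pictures are saved under pics/ and viewed, and the job is handed in when it is done.

```bash
ls; mkdir -p pics
python3 - <<'E'
from plant import *
import cv2
s=get_state()
for k,v in s.items(): print(k,v)
for n in ("scene","top","wrist"):
    c=read_camera(n); cv2.imwrite(f"pics/{n}0.png",c["color"][:,:,::-1]); print(n,c["vfov"],c["cx"],c["cy"],c["cam_to_world"], [k for k in c])
E
```

```text
pics
time 0.0
qpos [-1.47098353e+00  2.87191909e-01  1.57818383e+00 -2.45101646e-05
  1.27859696e+00 -1.50000255e-01]
dq [ 2.89107822e-04 -2.62006023e-04 -3.09396957e-04 -1.61786052e-03
 -2.13364886e-03  2.29157243e-05]
joint_efforts [-9.08184802e-06 -4.05982733e+01 -2.92624694e+01 -2.87279363e-04
  5.82877983e-03  9.90398057e-07]
eef_pos [ 0.16682939 -0.65335651  0.22132601]
tcp_rot [ 9.92208173e-01  1.24585415e-01  1.81313143e-05 -1.18994470e-03]
contact_force [ 0.92883701 -0.18152579  0.68879591]
wrist_torque [0.03371118 0.05389794 0.02350598]
opening 0.9980887482015076
scene 55.9166708318747 271.5097845839663 213.30421661489106 [[-0.77574152 -0.42570013  0.46583741  1.04614958]
 [ 0.63094442 -0.53677207  0.56016506  0.59328258]
 [ 0.01158617  0.72846081  0.6849895   0.86153683]
 [ 0.          0.          0.          1.        ]] ['color', 'vfov', 'cx', 'cy', 'cam_to_world']
top 48.2418593529448 283.59757797754474 207.82047155658745 [[ 0.14163014  0.96425277 -0.22395869  0.31693495]
 [-0.98991558  0.13730899 -0.03483371 -0.05685721]
 [-0.00283696  0.2266337   0.97397593  1.15162843]
 [ 0.          0.          0.          1.        ]] ['color', 'vfov', 'cx', 'cy', 'cam_to_world']
wrist 70.13083641077773 279.9091357179685 207.6184919844587 [[ 0.24677806  0.91652958  0.31476041  0.24761881]
 [-0.96906923  0.23417746  0.07788289 -0.63255109]
 [-0.00232782 -0.32424442  0.94597047  0.37219457]
 [ 0.          0.          0.          1.        ]] ['color', 'vfov', 'cx', 'cy', 'cam_to_world']
```

View pics/scene0.png

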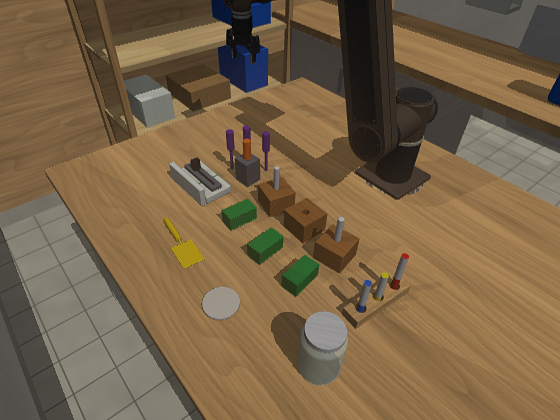

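View pics/top0.png

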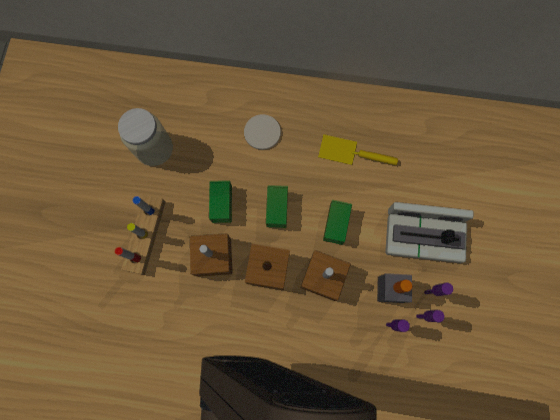

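View pics/wrist0.png

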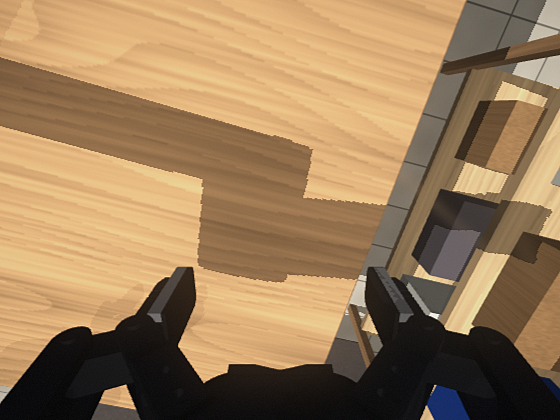

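```bash
cat > h.py <<'E'
from plant import *
import numpy as np, cv2
from scipy.spatial.transform import Rotation as R
def cam(n,save=None):
    c=read_camera(n)
    if save: cv2.imwrite(f"pics/{save}.png",c["color"][:,:,::-1])
    return c
def foc(c): return 210/np.tan(np.radians(c["vfov"]/2))
def ray(c,px):
    f=foc(c); d=np.array([(px[0]-c["cx"])/f,-(px[1]-c["cy"])/f,-1.])
    T=c["cam_to_world"]; return T[:3,3],T[:3,:3]@d
def onz(c,px,z):
    o,d=ray(c,px); return o+d*(z-o[2])/d[2]
def proj(c,p):
    T=c["cam_to_world"]; q=T[:3,:3].T@(np.asarray(p,float)-T[:3,3]); f=foc(c)
    return np.array([c["cx"]+f*q[0]/-q[2], c["cy"]-f*q[1]/-q[2]])
def tri(obs):
    A=np.zeros((3,3));b=np.zeros(3);L=[]
    for c,px in obs:
        o,d=ray(c,px);d=d/np.linalg.norm(d);P=np.eye(3)-np.outer(d,d);A+=P;b+=P@o;L.append((o,P))
    x=np.linalg.solve(A,b); return x,[np.linalg.norm(P@(x-o)) for o,P in L]
def tool():
    s=get_state(); return np.array(s["eef_pos"]),R.from_quat(s["tcp_rot"]),s
def delta(target,Rt=None):
    p,r,s=tool(); d=r.inv().apply(np.array(target)-p)*100
    out=[d]
    if Rt is not None: out.append(np.degrees((r.inv()*Rt).as_rotvec()))
    return out
E
python3 - <<'E'
from h import *
np.set_printoptions(precision=4,suppress=True)
Z=dict(socket=0,stand_a=0,rack=0,holder=0,rod_handle=.125,rod_tip=.005,post_short_mid=.06,post_medium_mid=.0675,post_long_mid=.075,canister_a_mid=.025,fan_slider_top=.0845,fan_mark=.0845,cookie_jar=0,coaster=0,scraper=0)
for n in ("top","scene"):
    c=cam(n)
    for t in Z:
        for d in place_of(t,n)[:5]:
            print(n,t,round(d["p"],2),np.array(d["location"]),onz(c,d["location"],Z[t])[:2])
E
```

```text
top socket 0.7 [143.4 205.2] [0.5385 0.336 ]
top socket 0.56 [268.4 265.7] [0.4323 0.0006]
top stand_a 0.72 [321.6 276.1] [ 0.4256 -0.1316]
top stand_a 0.6 [216.  260.5] [0.4267 0.13  ]
top rack 0.74 [144.9 237.7] [0.4576 0.3149]
top rack 0.72 [139.6 231.3] [0.4716 0.3314]
top holder 0.95 [389.1 285.5] [ 0.4263 -0.2965]
top rod_handle 0.85 [439.8 290.3] [ 0.4197 -0.3796]
top rod_handle 0.75 [432.9 316.5] [ 0.3625 -0.3687]
top rod_handle 0.6 [402.8 285.7] [ 0.4182 -0.2998]
top rod_handle 0.48 [398.6 322.8] [ 0.3391 -0.2976]
top rod_tip 0.74 [418.2 317.9] [ 0.3596 -0.3708]
top rod_tip 0.6 [387.7 322.8] [ 0.3381 -0.3001]
top rod_tip 0.58 [425.9 294. ] [ 0.4182 -0.3848]
top post_short_mid 0.45 [138.4 230. ] [0.4662 0.3146]
top post_medium_mid 0.76 [143.3 205.8] [0.5241 0.3129]
top post_medium_mid 0.63 [127.3 253.3] [0.4076 0.326 ]
top post_medium_mid 0.16 [148.  236.9] [0.4523 0.2863]
top post_long_mid 0.63 [128.2 253.4] [0.4071 0.3213]
top canister_a_mid 0.57 [278.5 207.1] [ 0.576  -0.0039]
top canister_a_mid 0.21 [337.2 222.8] [ 0.5572 -0.1518]
top fan_slider_top 0.65 [449.  233.9] [ 0
[... 965 characters left out ...]
scene rod_tip 0.44 [234.6 167.9] [ 0.4173 -0.3744]
scene post_short_mid 0.58 [299.9 277.1] [0.5933 0.165 ]
scene post_short_mid 0.45 [382.5 288.9] [0.4583 0.3193]
scene post_medium_mid 0.53 [365.6 301.2] [0.5233 0.3197]
scene post_long_mid 0.59 [399.9 271.3] [0.3922 0.3171]
scene post_long_mid 0.17 [240. 213.] [ 0.5821 -0.1077]
scene canister_a_mid 0.17 [239.6 213.6] [ 0.5551 -0.1509]
scene fan_slider_top 0.4 [193.8 159.2] [ 0.5547 -0.4083]
scene fan_mark 0.96 [203.1 167.9] [ 0.5561 -0.3479]
scene cookie_jar 0.66 [316.1 365. ] [0.6972 0.3399]
scene cookie_jar 0.27 [396.9 275.7] [0.3487 0.2951]
scene coaster 0.66 [219.6 303.4] [0.7762 0.067 ]
scene scraper 0.87 [179.7 241. ] [ 0.7475 -0.187 ]
```

```bash
cat >> h.py <<'E'
def rows(target,yaw=0.,pitch=0.,n=None,cp=None):
    """pitch: 0=down, 90=pointing +x(yaw dir). prints rows from measured pose"""
    p,r,s=tool()
    Rt=R.from_euler('z',yaw,degrees=True)*R.from_euler('y',-pitch,degrees=True)*R.from_matrix(np.diag([1.,-1,-1]))
    d=np.array(target)-p; w=(r.inv()*Rt).as_rotvec(degrees=True)
    m=int(np.ceil(max(np.linalg.norm(d)/.048,np.linalg.norm(w)/8.4,1))) if n is None else n
    print("t",round(s["time"],2),"at",p.round(4),"steps",m,"| world d",(d*100).round(2),"| w",w.round(2))
    rr=r
    for i in range(m):
        print([float(x) for x in np.r_[rr.inv().apply(d/m)*100,w/m].round(2)])
        rr=rr*R.from_rotvec(w/m,degrees=True)
E
python3 - <<'E'
from h import *
import plant
print([x for x in dir(plant) if not x.startswith('__')])
print(globals().get('tip_extent'))
rows([.427,-.298,.27])
E
```

```text
['Unreachable', 'get_state', 'place_of', 'read_camera', 'sign_off', 'tip_extent', 'trace']
0.017
t 1.75 at [ 0.1669 -0.654   0.2227] steps 10 | world d [26.01 35.6   4.73] | w [ 0.    0.   14.31]
[3.4, -2.81, -0.47, 0.0, 0.0, 1.43]
[3.33, -2.89, -0.47, 0.0, 0.0, 1.43]
[3.26, -2.97, -0.47, 0.0, 0.0, 1.43]
[3.18, -3.05, -0.47, 0.0, 0.0, 1.43]
[3.1, -3.13, -0.47, 0.0, 0.0, 1.43]
[3.02, -3.21, -0.47, 0.0, 0.0, 1.43]
[2.94, -3.28, -0.47, 0.0, 0.0, 1.43]
[2.86, -3.36, -0.47, 0.0, 0.0, 1.43]
[2.78, -3.43, -0.47, 0.0, 0.0, 1.43]
[2.69, -3.49, -0.47, 0.0, 0.0, 1.43]
```

```bash
python3 -m crank '[[-1,3.4,-2.8,-0.5,0,0,1.4],[-1,3.3,-2.9,-0.5,0,0,1.4],[-1,3.3,-3.0,-0.5,0,0,1.4],[-1,3.2,-3.0,-0.5,0,0,1.5],[-1,3.1,-3.1,-0.5,0,0,1.5]]' && python3 -m crank '[[-1,3.0,-3.2,-0.5,0,0,1.4],[-1,2.9,-3.3,-0.5,0,0,1.4],[-1,2.9,-3.4,-0.5,0,0,1.4],[-1,2.8,-3.4,-0.5,0,0,1.4],[-1,2.7,-3.5,-0.4,0,0,1.5]]' 40; python3 -m crank '[[-1,0,0,0,0,0,0],[-1,0,0,0,0,0,0],[-1,0,0,0,0,0,0]]'
```

```text
time: 2.25
eef_pos: [0.298, -0.475, 0.2481]
tcp_rot: [0.998, 0.061, 0.0, 0.0]
contact_force: [1.0, -0.7, 0.1]
opening: 1.004
time: 2.75
eef_pos: [0.4281, -0.2965, 0.2724]
tcp_rot: [1.0, -0.001, 0.0, 0.0]
contact_force: [0.2, -0.1, -0.6]
opening: 1.002
time: 3.05
eef_pos: [0.4267, -0.2987, 0.2716]
tcp_rot: [1.0, -0.0, -0.0, 0.0]
contact_force: [-0.2, -0.6, -0.4]
opening: 0.995
```

Run:
```python
from h import *
np.set_printoptions(precision=4,suppress=True)
c=cam("wrist","w1"); print(tool()[2]["qpos"])
for d in place_of("rod_handle","wrist"): print(d["p"],d["location"],onz(c,d["location"],.125))
for d in trace("rod_handle","wrist"): 
    ys,xs=np.where(d["pixels"]);print(d["p"],d["location"],onz(c,d["location"],.16),xs.min(),xs.max(),ys.min(),ys.max())
rows([.427,-.298,.27])
```

```text
[-0.8061 -0.0931  1.8965 -0.0004  1.3385  0.766 ]
0.78 [344.2, 243.0] [ 0.367  -0.3685  0.125 ]
0.75 [363.0, 192.4] [ 0.4245 -0.384   0.125 ]
0.62 [283.4, 197.2] [ 0.4194 -0.3018  0.125 ]
0.58 [282.8, 266.0] [ 0.3385 -0.3013  0.125 ]
0.25 [388.5, 59.0] [ 0.5489 -0.3957  0.125 ]
0.91 [364.9, 190.8] [ 0.4361 -0.3755  0.16  ] 337 385 166 215
0.89 [343.7, 244.8] [ 0.3819 -0.3599  0.16  ] 326 362 206 268
0.72 [283.7, 268.5] [ 0.3559 -0.3019  0.16  ] 271 294 225 293
0.58 [282.7, 201.2] [ 0.4263 -0.3007  0.16  ] 267 293 182 221
t 3.2 at [ 0.4265 -0.2991  0.2714] steps 1 | world d [ 0.05  0.11 -0.14] | w [-0.01  0.03 -0.11]
[0.05, -0.11, 0.14, -0.01, 0.03, -0.11]
```

View pics/w1.png

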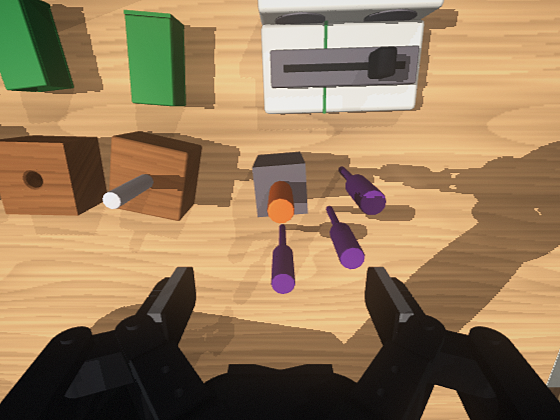

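```bash
cat >> h.py <<'E'
def blobc(c,cond,box):
    x0,y0,x1,y1=box; im=c["color"][y0:y1,x0:x1].astype(int); r,g,b=im[...,0],im[...,1],im[...,2]
    m=cond(r,g,b); ys,xs=np.where(m); return np.array([xs.mean()+x0,ys.mean()+y0]),len(xs),(xs.min()+x0,ys.min()+y0,xs.max()+x0,ys.max()+y0)
E
python3 - <<'E'
from h import *
np.set_printoptions(precision=4,suppress=True)
c=cam("wrist"); im=c["color"]
print(im[170:225:4,281])
big=cv2.resize(im[140:300,200:400,::-1],None,fx=4,fy=4,interpolation=cv2.INTER_CUBIC);cv2.imwrite("pics/w1b.png",big[:600])
t=cam("top");big=cv2.resize(t["color"][180:340,60:260,::-1],None,fx=4,fy=3.75,interpolation=cv2.INTER_CUBIC);cv2.imwrite("pics/t1b.png",big[:600])
E
```

```text
[[130 116 118]
 [130 116 119]
 [127 116 119]
 [113  57  31]
 [112  60  35]
 [110  57  33]
 [110  57  32]
 [144  70  38]
 [233 132  63]
 [233 132  62]
 [233 132  62]
 [233 131  62]
 [234 132  63]
 [237 132  62]]
```

View pics/w1b.png

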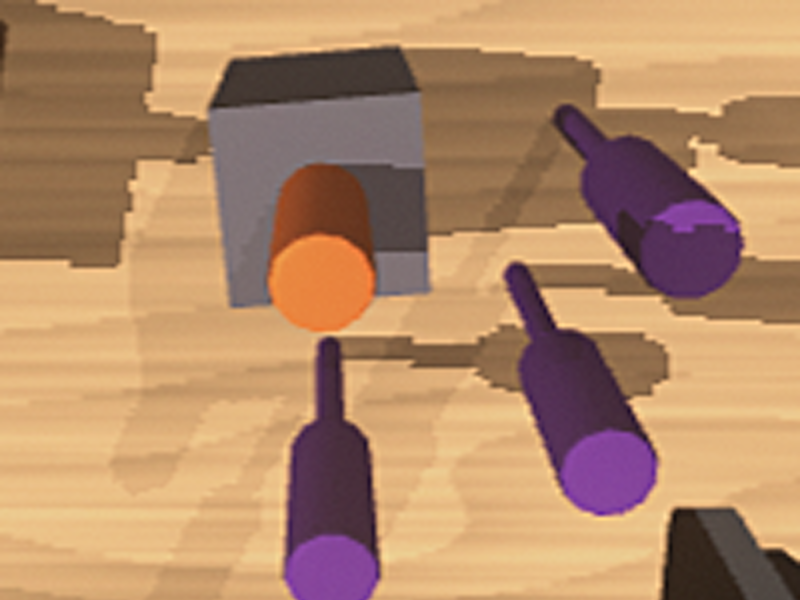

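View pics/t1b.png

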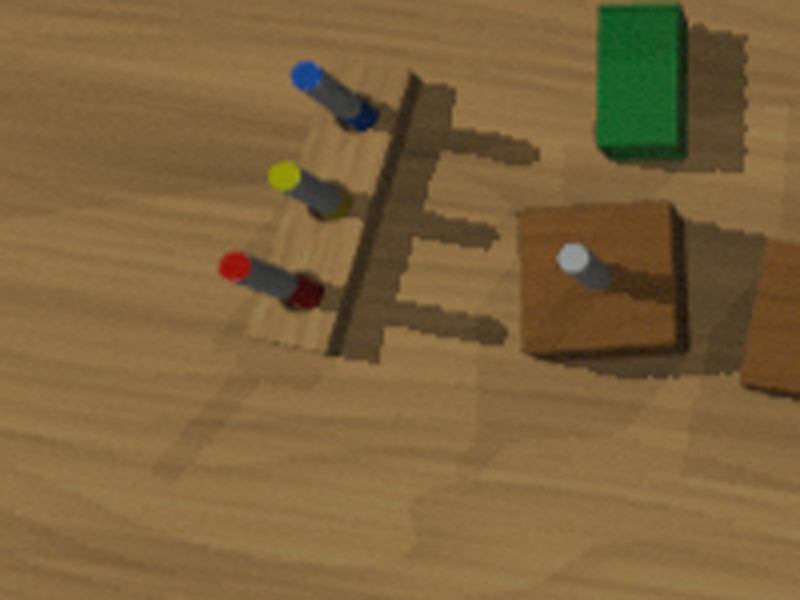

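Run:
```python
from h import *
np.set_printoptions(precision=4,suppress=True)
c=cam("wrist")
print("handle top",onz(c,(280.4,210.6),.16),"edges",[onz(c,(x,210.6),.16)[1] for x in (267.2,293.8)])
P=[onz(c,(200+x/4-.1,140+y/4-.1),.09) for x,y in ((210,107),(419,92),(429,291),(231,306))]
print(np.array(P),np.mean(P,0))
print(place_of("holder","wrist"))
```

```text
handle top [ 0.417  -0.2988  0.16  ] edges [np.float64(-0.28650546818222355), np.float64(-0.31123640318405404)]
[[ 0.4445 -0.2675  0.09  ]
 [ 0.4486 -0.326   0.09  ]
 [ 0.3895 -0.3304  0.09  ]
 [ 0.3849 -0.2718  0.09  ]] [ 0.4169 -0.2989  0.09  ]
[{'location': [280.6, 173.8], 'p': 0.77}, {'location': [167.2, 165.2], 'p': 0.2}]
```

```bash
python3 -m crank '[[-0.2,-0.95,0,2,0,0,0],[-0.2,0,0,3.5,0,0,0],[-0.2,0,0,3.5,0,0,0],[-0.2,0,0,3.1,0,0,0],[-0.2,0,0,2,0,0,0]]' 60;python3 -m crank '[[-0.2,0,0,0,0,0,0],[1,0,0,0,0,0,0],[1,0,0,0,0,0,0],[1,0,0,0,0,0,0],[1,0,0,0,0,0,0]]' 60;  python3 -m crank '[[1,0,0,0,0,0,0],[1,0,0,0,0,0,0],[1,0,0,0,0,0,0]]'
python3 - <<'E'
from h import *
c=cam("wrist","w2");rows([.417,-.299,.23])
E
```

```text
time: 3.9
eef_pos: [0.4165, -0.2973, 0.1279]
tcp_rot: [1.0, -0.0, -0.001, -0.001]
contact_force: [0.9, 0.3, 0.0]
opening: 0.599
time: 4.4
eef_pos: [0.4187, -0.2992, 0.1328]
tcp_rot: [1.0, 0.0, 0.001, 0.001]
contact_force: [0.1, -0.3, 3.1]
opening: 0.278
time: 4.7
eef_pos: [0.4187, -0.2992, 0.1328]
tcp_rot: [1.0, 0.0, 0.001, 0.001]
contact_force: [-0.3, -1.0, 5.4]
opening: 0.281
t 4.75 at [ 0.4187 -0.2992  0.1328] steps 3 | world d [-0.17  0.02  9.72] | w [ 0.16 -0.15  0.01]
[-0.05, 0.0, -3.24, 0.05, -0.05, 0.0]
[-0.05, 0.0, -3.24, 0.05, -0.05, 0.0]
[-0.06, -0.0, -3.24, 0.05, -0.05, 0.0]
```

View pics/w2.png

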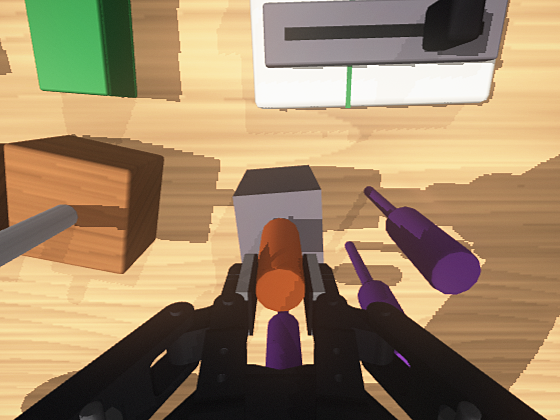

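```bash
python3 -m crank '[[1,-0.1,0,-2,0,0,0],[1,0,0,-4,0,0,0],[1,0,0,-4,0,0,0],[1,0,0,-4,0,0,0],[1,0,0,-3,0,0,0]]';python3 -m crank '[[1,0,-4.5,0,0,0,0],[1,0,-5,0,0,0,0],[1,0,-5,0,0,0,0],[1,0,-5,0,0,0,0],[1,0,-5,0,0,0,0]]';python3 -m crank '[[1,0,-4.5,0,0,0,0],[1,0,0,0,0,0,0],[1,0,0,0,0,0,0],[1,0,0,0,0,0,0],[1,0,0,0,0,0,0]]'
python3 - <<'E'
from h import *
c=cam("wrist","w3");rows([.42,-.0,.30])
t=cam("top");print(onz(t,(267,266),.07))
for d in place_of("socket","wrist"): print(d["p"],d["location"],onz(c,d["location"],0))
E
```

```text
time: 5.25
eef_pos: [0.4168, -0.298, 0.3031]
tcp_rot: [1.0, 0.0, 0.001, 0.001]
contact_force: [0.2, -0.1, 0.2]
opening: 0.279
time: 5.75
eef_pos: [0.4158, -0.0511, 0.3]
tcp_rot: [1.0, -0.0, -0.0, -0.0]
contact_force: [1.5, -0.1, -1.6]
opening: 0.279
time: 6.25
eef_pos: [0.4166, -0.0093, 0.3004]
tcp_rot: [1.0, -0.001, -0.0, 0.0]
contact_force: [0.7, -0.6, -0.8]
opening: 0.279
t 6.3 at [ 0.4167 -0.0093  0.3005] steps 1 | world d [ 0.33  0.93 -0.05] | w [-0.    0.04 -0.13]
[0.33, -0.93, 0.05, -0.0, 0.04, -0.13]
[4.24160972e-01 1.74871192e-04 7.00000000e-02]
0.89 [272.6, 154.0] [0.43012462 0.00230989 0.        ]
```

View pics/w3.png

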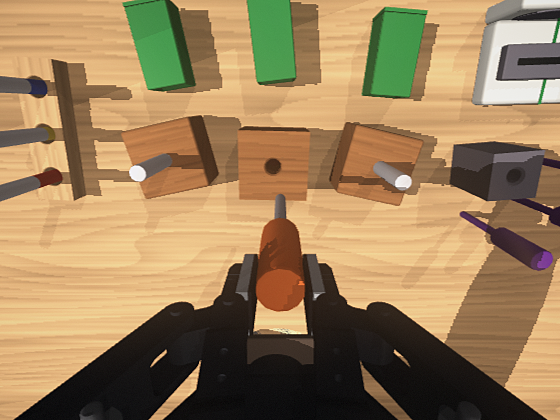

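Run:
```python
from h import *
np.set_printoptions(precision=4,suppress=True)
c=cam("wrist")
u,n,b=blobc(c,lambda r,g,b:(r<70),(255,150,292,182)); print(u,n,b,onz(c,u,.07),onz(c,[(b[0]+b[2])/2,(b[1]+b[3])/2],.07))
p,r,s=tool()
print("tip expected px",proj(c,p+r.apply([0,0,.1278])),"at",onz(c,(280,197),.172))
cc=c["color"][120:320,200:360,::-1]; cv2.imwrite("pics/w3b.png",cv2.resize(cc,None,fx=3,fy=3,interpolation=cv2.INTER_CUBIC))
t=cam("top"); u,n,b=blobc(t,lambda r,g,b:(r<60),(255,255,279,277)); print(u,n,b,onz(t,u,.07))
```

```text
[273.6875 164.3906] 64 (np.int64(267), np.int64(159), np.int64(280), np.int64(173)) [ 0.4278 -0.0005  0.07  ] [ 0.4257 -0.0003  0.07  ]
tip expected px [280.3664 195.7015] at [ 0.4151 -0.0086  0.172 ]
[265.3813 262.4906] 320 (np.int64(255), np.int64(255), np.int64(278), np.int64(276)) [0.4316 0.0051 0.07  ]
```

View pics/w3b.png

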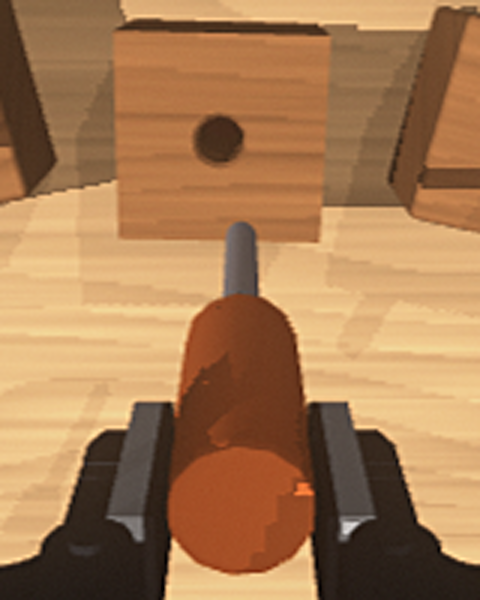

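```bash
python3 -m crank '[[1,0.9,-0.95,0,0,0,0],[1,0,0,4,0,0,0],[1,0,0,4,0,0,0],[1,0,0,1,0,0,0],[1,0,0,0,0,0,0]]'
python3 - <<'E'
from h import *
c=cam("wrist","w4");rows([.4255,0.0003,.205])
E
python3 -c "
import cv2;i=cv2.imread('pics/w4.png');cv2.imwrite('pics/w4b.png',cv2.resize(i[140:300,200:360],None,fx=3.5,fy=3.5))"
```

```text
time: 7.0
eef_pos: [0.4249, 0.002, 0.2091]
tcp_rot: [1.0, 0.0, -0.002, -0.001]
contact_force: [-0.1, 0.0, -0.7]
opening: 0.278
t 7.05 at [0.4261 0.0016 0.2113] steps 1 | world d [-0.06 -0.13 -0.63] | w [-0.01  0.01  0.02]
[-0.06, 0.13, 0.63, -0.01, 0.01, 0.02]
```

View pics/w4b.png

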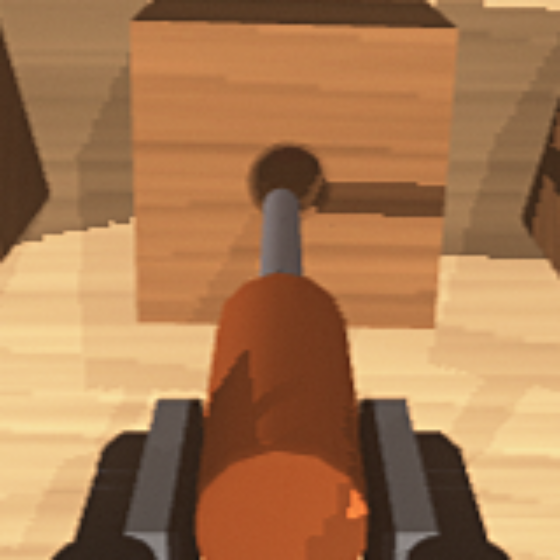

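```bash
python3 -m crank '[[1,0,0.13,1,0,0,0],[1,0,0,1,0,0,0],[1,0,0,1,0,0,0],[1,0,0,0.8,0,0,0],[1,0,0,0,0,0,0]]'
```

```text
time: 7.55
eef_pos: [0.4247, 0.0003, 0.1711]
tcp_rot: [1.0, 0.0, -0.001, -0.0]
contact_force: [-0.6, -0.7, -1.3]
opening: 0.278
```

```bash
python3 -m crank '[[1,0,0,0.3,0,0,0],[1,0,0,0.3,0,0,0],[1,0,0,0.3,0,0,0],[1,0,0,0,0,0,0]]'
```

```text
time: 7.95
eef_pos: [0.4255, 0.0002, 0.1634]
tcp_rot: [1.0, 0.0, -0.0, -0.0]
contact_force: [0.5, -0.3, -1.0]
opening: 0.285
```

```bash
python3 -m crank '[[1,0,0,0.3,0,0,0],[1,0,0,0.3,0,0,0],[1,0,0,0.2,0,0,0],[1,0,0,0,0,0,0]]'; python3 -m crank '[[1,0,0,0.15,0,0,0],[1,0,0,0.15,0,0,0],[1,0,0,0.15,0,0,0],[1,0,0,0,0,0,0]]'
```

```text
time: 8.35
eef_pos: [0.4254, 0.0002, 0.1553]
tcp_rot: [1.0, 0.0, -0.0, -0.0]
contact_force: [-0.0, -0.4, -1.1]
opening: 0.279
time: 8.75
eef_pos: [0.4255, 0.0002, 0.151]
tcp_rot: [1.0, 0.0, -0.0, -0.0]
contact_force: [1.0, 0.2, -0.9]
opening: 0.276
```

```bash
python3 -m crank '[[1,0,0,0.15,0,0,0],[1,0,0,0.15,0,0,0],[1,0,0,0.15,0,0,0],[1,0,0,0,0,0,0]]'; python3 -m crank '[[1,0,0,0.3,0,0,0],[1,0,0,0.2,0,0,0],[1,0,0,0.1,0,0,0],[1,0,0,0,0,0,0]]'
```

```text
time: 9.15
eef_pos: [0.4255, 0.0002, 0.1464]
tcp_rot: [1.0, 0.0, -0.0, -0.0]
contact_force: [-0.6, 0.4, -1.0]
opening: 0.279
time: 9.55
eef_pos: [0.4255, 0.0002, 0.1404]
tcp_rot: [1.0, 0.0, -0.0, -0.0]
contact_force: [-0.3, -0.2, -0.6]
opening: 0.276
```

```bash
python3 -m crank '[[1,0,0,0.1,0,0,0],[1,0,0,0.1,0,0,0],[1,0,0,0.1,0,0,0],[1,0,0,0.1,0,0,0],[1,0,0,0,0,0,0]]'
```

```text
time: 10.05
eef_pos: [0.4264, 0.0001, 0.1377]
tcp_rot: [1.0, 0.0, 0.001, 0.0]
contact_force: [0.9, 0.4, 3.9]
opening: 0.282
```

```bash
python3 -m crank '[[1,0,0,0.1,0,0,0],[1,0,0,0.1,0,0,0],[1,0,0,0,0,0,0]]'; python3 -m crank '[[1,0,0,-0.5,0,0,0],[1,0,0,-3,0,0,0],[1,0,0,-4,0,0,0],[1,0,0,-5,0,0,0],[1,0,0,-4.2,0,0,0]]'; python3 -m crank '[[1,-0.7,0,0,0,0,0],[1,0,0,0,0,0,0]]'
python3 - <<'E'
from h import *
rows([.417,-.299,.30])
E
```

```text
time: 10.35
eef_pos: [0.4278, -0.0001, 0.1376]
tcp_rot: [1.0, 0.0, 0.002, 0.0]
contact_force: [-2.4, 0.9, 10.3]
opening: 0.28
time: 10.85
eef_pos: [0.4252, 0.0002, 0.3032]
tcp_rot: [1.0, 0.0, -0.0, 0.0]
contact_force: [0.4, 0.2, -0.6]
opening: 0.275
time: 11.05
eef_pos: [0.4183, 0.0001, 0.3019]
tcp_rot: [1.0, 0.0, 0.0, 0.0]
contact_force: [0.3, -0.0, -2.2]
opening: 0.28
t 11.05 at [4.183e-01 1.000e-04 3.019e-01] steps 7 | world d [ -0.13 -29.91  -0.19] | w [ 0.03 -0.05  0.01]
[-0.02, 4.27, 0.03, 0.0, -0.01, 0.0]
[-0.02, 4.27, 0.03, 0.0, -0.01, 0.0]
[-0.02, 4.27, 0.03, 0.0, -0.01, 0.0]
[-0.02, 4.27, 0.03, 0.0, -0.01, 0.0]
[-0.02, 4.27, 0.03, 0.0, -0.01, 0.0]
[-0.02, 4.27, 0.03, 0.0, -0.01, 0.0]
[-0.02, 4.27, 0.03, 0.0, -0.01, 0.0]
```

```bash
python3 -m crank '[[1,0,4.3,0,0,0,0],[1,0,4.8,0,0,0,0],[1,0,4.8,0,0,0,0],[1,0,4.8,0,0,0,0],[1,0,4.8,0,0,0,0]]'; python3 -m crank '[[1,-0.1,4.3,0,0,0,0],[1,0,2.1,0,0,0,0],[1,0,0,4,0,0,0],[1,0,0,2,0,0,0],[1,0,0,0,0,0,0]]'; python3 -m crank '[[1,0,0,0,0,0,0],[1,0,0,0,0,0,0]]'
python3 - <<'E'
from h import *
c=cam("wrist","w5");rows([.417,-.299,.23])
E
python3 -c "
import cv2;i=cv2.imread('pics/w5.png');cv2.imwrite('pics/w5b.png',cv2.resize(i[140:300,200:360],None,fx=3.5,fy=3.5))"
```

```text
time: 11.55
eef_pos: [0.4173, -0.2359, 0.2983]
tcp_rot: [1.0, -0.0, -0.002, -0.002]
contact_force: [1.1, 0.0, -1.8]
opening: 0.275
time: 12.05
eef_pos: [0.4153, -0.296, 0.2352]
tcp_rot: [1.0, 0.0, -0.004, -0.005]
contact_force: [0.5, 0.2, -1.3]
opening: 0.28
time: 12.25
eef_pos: [0.4184, -0.2989, 0.243]
tcp_rot: [1.0, 0.0, 0.001, 0.001]
contact_force: [-0.9, -0.3, -1.1]
opening: 0.278
t 12.3 at [ 0.4185 -0.2991  0.2434] steps 1 | world d [-0.15  0.01 -1.34] | w [ 0.11 -0.12  0.05]
[-0.15, -0.01, 1.34, 0.11, -0.12, 0.05]
```

View pics/w5b.png

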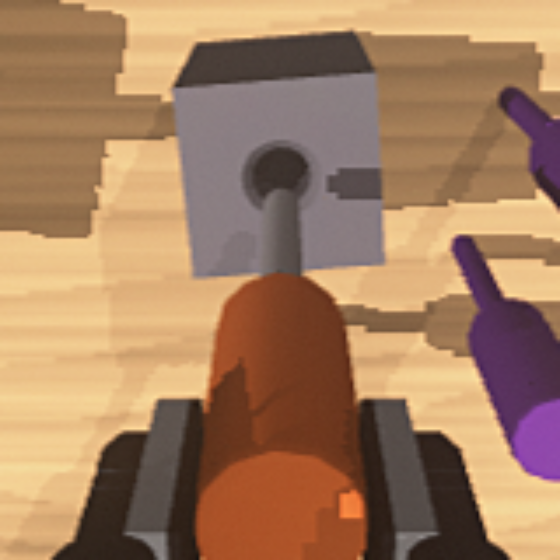

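```bash
python3 -m crank '[[1,-0.13,0,2,0,0,0],[1,0,0,2.5,0,0,0],[1,0,0,2.5,0,0,0],[1,0,0,2.5,0,0,0],[1,0,0,0,0,0,0]]';python3 -m crank '[[1,0,0,0.8,0,0,0],[1,0,0,0.2,0,0,0],[1,0,0,0,0,0,0],[1,0,0,0,0,0,0]]'
```

```text
time: 12.8
eef_pos: [0.4153, -0.2973, 0.1443]
tcp_rot: [1.0, 0.0, -0.002, -0.002]
contact_force: [0.2, -0.1, -1.8]
opening: 0.28
time: 13.2
eef_pos: [0.417, -0.2994, 0.1379]
tcp_rot: [1.0, 0.0, 0.001, 0.001]
contact_force: [-0.2, -0.3, -1.4]
opening: 0.28
```

```bash
python3 -m crank '[[1,0,0,0.2,0,0,0],[1,0,0,0.2,0,0,0],[1,0,0,0.1,0,0,0],[1,0,0,0,0,0,0],[1,0,0,0,0,0,0]]'
```

```text
time: 13.7
eef_pos: [0.4168, -0.2992, 0.1327]
tcp_rot: [1.0, 0.0, 0.0, 0.0]
contact_force: [-0.6, 1.5, 5.4]
opening: 0.281
```

```bash
python3 -m crank '[[-0.1,0,0,0,0,0,0],[-0.1,0,0,0,0,0,0],[-0.1,0,0,0,0,0,0],[-0.1,0,0,0,0,0,0],[-0.1,0,0,-1,0,0,0]]';python3 -m crank '[[-0.1,0,0,-4,0,0,0],[-0.1,0,0,-4.5,0,0,0],[-0.1,0,0,-4.5,0,0,0],[-0.1,0,0,-1.5,0,0,0],[-0.1,0,0,0,0,0,0]]'
python3 - <<'E'
from h import *
c=cam("wrist","w6")
cv2.imwrite("pics/w6b.png",cv2.resize(c["color"][140:300,200:400,::-1],None,fx=3.5,fy=3.5))
t=cam("top")
np.set_printoptions(precision=4,suppress=True)
for n,col in (("post_long_mid",.075),):
  for cn,c in (("top",t),("scene",cam("scene"))):
    for d in place_of(n,cn): print(cn,d["p"],d["location"],onz(c,d["location"],.075))
rows([.40,.30,.30])
cv2.imwrite("pics/t6.png",cv2.resize(t["color"][180:280,90:190,::-1],None,fx=6,fy=6,interpolation=cv2.INTER_CUBIC))
E
```

```text
time: 14.2
eef_pos: [0.4155, -0.298, 0.1403]
tcp_rot: [1.0, 0.0, -0.001, -0.001]
contact_force: [-0.4, -0.1, 0.1]
opening: 0.548
time: 14.7
eef_pos: [0.4175, -0.3, 0.2908]
tcp_rot: [1.0, 0.0, 0.003, 0.003]
contact_force: [-0.4, -0.2, -0.1]
opening: 0.548
top 0.55 [127.2, 256.5] [0.3997 0.322  0.075 ]
top 0.52 [322.3, 277.1] [ 0.4165 -0.1286  0.075 ]
scene 0.54 [396.6, 274.8] [0.4077 0.3188 0.075 ]
t 14.95 at [ 0.4156 -0.298   0.2838] steps 13 | world d [-1.56 59.8   1.62] | w [-0.21  0.2   0.01]
[-0.12, -4.6, -0.11, -0.02, 0.02, 0.0]
[-0.12, -4.6, -0.11, -0.02, 0.02, 0.0]
[-0.12, -4.6, -0.11, -0.02, 0.02, 0.0]
[-0.12, -4.6, -0.11, -0.02, 0.02, 0.0]
[-0.12, -4.6, -0.11, -0.02, 0.02, 0.0]
[-0.12, -4.6, -0.11, -0.02, 0.02, 0.0]
[-0.12, -4.6, -0.11, -0.02, 0.02, 0.0]
[-0.12, -4.6, -0.12, -0.02, 0.02, 0.0]
[-0.12, -4.6, -0.12, -0.02, 0.02, 0.0]
[-0.12, -4.6, -0.12, -0.02, 0.02, 0.0]
[-0.12, -4.6, -0.12, -0.02, 0.02, 0.0]
[-0.12, -4.6, -0.12, -0.02, 0.02, 0.0]
[-0.12, -4.6, -0.12, -0.02, 0.02, 0.0]
```

View pics/w6b.png

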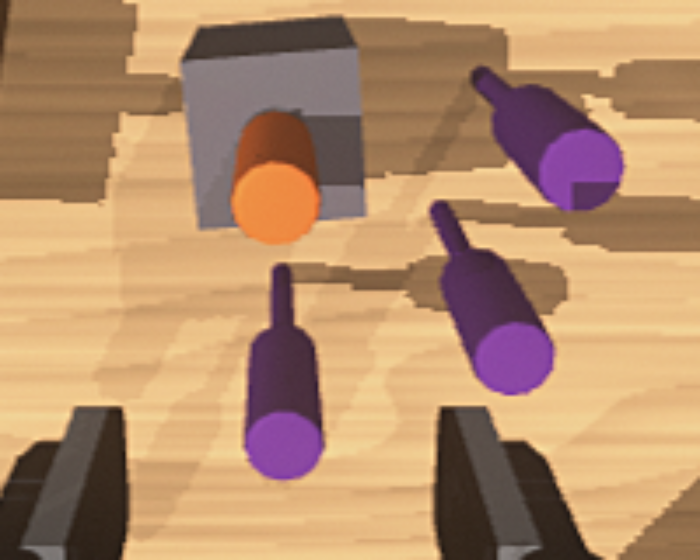

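View pics/t6.png

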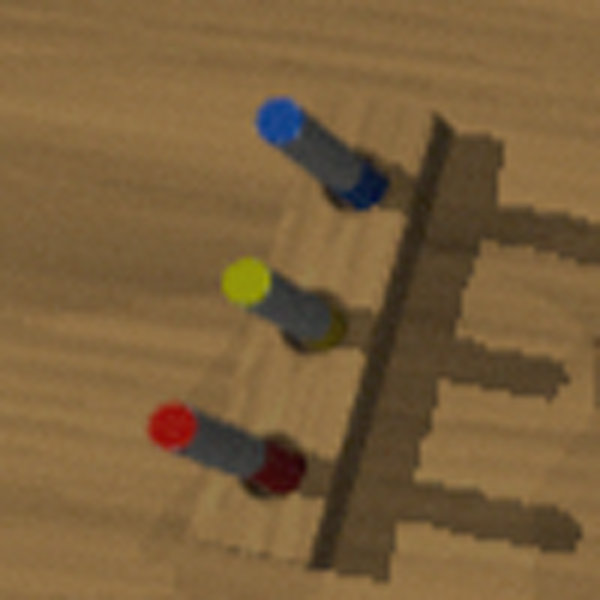

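```bash
python3 - <<'E'
from h import *
c=cam("top"); print(onz(c,(118.3,250.6),.145))
E
python3 -m crank '[[-0.3,-0.1,-4.6,-0.3,0,0,0],[-0.3,-0.1,-4.6,-0.3,0,0,0],[-0.3,-0.1,-4.6,-0.3,0,0,0],[-0.3,-0.1,-4.6,-0.3,0,0,0],[-0.3,-0.1,-4.6,-0.3,0,0,0]]';python3 -m crank '[[-0.3,-0.1,-4.6,0,0,0,0],[-0.3,-0.1,-4.6,0,0,0,0],[-0.3,-0.1,-4.6,0,0,0,0],[-0.3,-0.1,-4.6,0,0,0,0],[-0.3,-0.1,-4.6,0,0,0,0]]';python3 -m crank '[[-0.3,-0.1,-4.6,0,0,0,0],[-0.3,-0.1,-4.6,0,0,0,0],[-0.3,-0.1,-4.6,0,0,0,0],[-0.3,0,0,0,0,0,0],[-0.3,0,0,0,0,0,0]]'
python3 - <<'E'
from h import *
c=cam("wrist","w7")
rows([.40,.30,.30])
E
```

```text
[0.40414779 0.31919281 0.145     ]
time: 15.5
eef_pos: [0.4106, -0.0671, 0.3004]
tcp_rot: [1.0, -0.0, -0.001, -0.001]
contact_force: [1.0, -0.2, 0.4]
opening: 0.653
time: 16.0
eef_pos: [0.4054, 0.1629, 0.3005]
tcp_rot: [1.0, 0.0, -0.001, 0.0]
contact_force: [0.7, 0.1, 0.2]
opening: 0.649
time: 16.5
eef_pos: [0.4025, 0.2996, 0.3001]
tcp_rot: [1.0, 0.001, -0.001, 0.001]
contact_force: [-0.0, 0.1, 0.7]
opening: 0.653
t 16.55 at [0.4029 0.2988 0.3004] steps 1 | world d [-0.29  0.12 -0.04] | w [0.09 0.12 0.05]
[-0.29, -0.12, 0.04, 0.09, 0.12, 0.05]
```

View pics/w7.png

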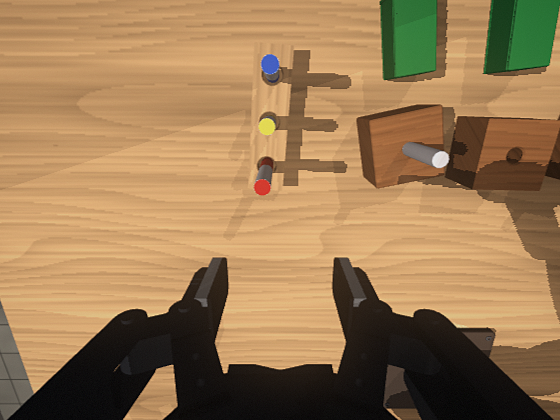

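Run:
```python
from h import *
np.set_printoptions(precision=4,suppress=True)
c=cam("wrist")
u,n,b=blobc(c,lambda r,g,b:(r>150)&(g<90)&(b<90),(240,170,290,200)); print(u,n,b,onz(c,u,.145))
u2,n,b=blobc(c,lambda r,g,b:(r>60)&(g<40)&(b<40),(240,150,290,178)); print(u2,n,b)
q=onz(c,u,.145)
rows([q[0],q[1],.22])
big=cv2.resize(c["color"][140:210,225:305,::-1],None,fx=7,fy=7,interpolation=cv2.INTER_CUBIC);cv2.imwrite("pics/w7b.png",big)
```

```text
[261.194  187.2139] 201 (np.int64(254), np.int64(180), np.int64(269), np.int64(195)) [0.4036 0.3189 0.145 ]
[268.     162.0769] 26 (np.int64(261), np.int64(158), np.int64(271), np.int64(167))
t 16.6 at [0.4032 0.2983 0.3008] steps 2 | world d [ 0.05  2.06 -8.08] | w [ 0.07  0.08 -0.03]
[0.03, -1.04, 4.04, 0.03, 0.04, -0.01]
[0.03, -1.03, 4.04, 0.03, 0.04, -0.01]
```

View pics/w7b.png

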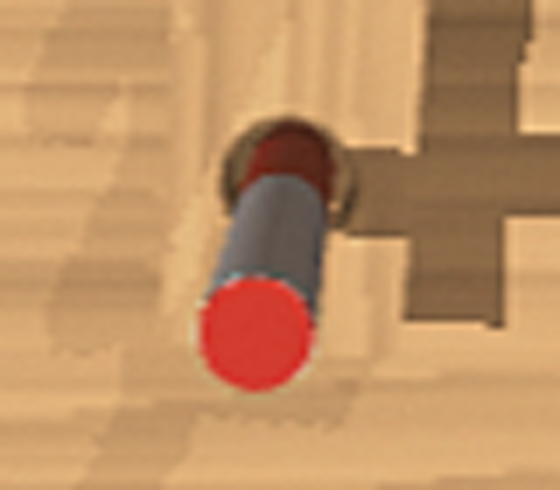

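```bash
python3 -m crank '[[-0.3,0.05,-2.06,3,0,0,0],[-0.3,0,0,4,0,0,0],[-0.3,0,0,4,0,0,0],[-0.3,0,0,4,0,0,0],[-0.3,0,0,3.4,0,0,0]]' 60; python3 -m crank '[[-0.3,0,0,0,0,0,0],[-0.3,0,0,0,0,0,0],[-0.3,0,0,0,0,0,0]]'; python3 -c "
from h import *
rows([.4036,.319,.116]);cam('wrist','w8')"
```

```text
time: 17.1
eef_pos: [0.4036, 0.3177, 0.1157]
tcp_rot: [1.0, -0.001, -0.001, 0.0]
contact_force: [0.2, -0.3, -0.2]
opening: 0.654
time: 17.4
eef_pos: [0.4057, 0.32, 0.1205]
tcp_rot: [1.0, -0.0, 0.002, -0.001]
contact_force: [-0.6, 0.3, -0.0]
opening: 0.652
t 17.4 at [0.4057 0.32   0.1205] steps 1 | world d [-0.21 -0.1  -0.45] | w [-0.12 -0.24 -0.05]
[-0.21, 0.1, 0.45, -0.12, -0.24, -0.05]
```

View pics/w8.png

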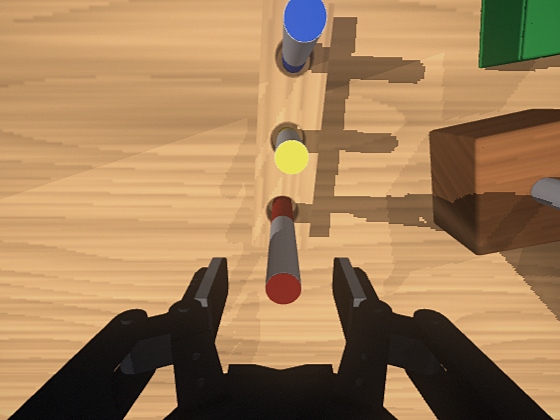

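```bash
python3 -m crank '[[-0.3,-0.2,0.1,0.4,0,-0.2,0],[-0.3,0,0,0,0,0,0],[-0.3,0,0,0,0,0,0]]' 60; python3 -m crank '[[1,0,0,0,0,0,0],[1,0,0,0,0,0,0],[1,0,0,0,0,0,0],[1,0,0,0,0,0,0],[1,0,0,0,0,0,0]]'; python3 -m crank '[[1,0,0,0,0,0,0],[1,0,0,0,0,0,0]]';python3 -c "
from h import *
rows([.4036,.319,.116]);cam('wrist','w9')"
```

```text
time: 17.75
eef_pos: [0.4019, 0.3188, 0.1142]
tcp_rot: [1.0, 0.0, -0.001, -0.0]
contact_force: [-0.1, 0.5, -0.1]
opening: 0.648
time: 18.25
eef_pos: [0.402, 0.3189, 0.114]
tcp_rot: [1.0, 0.0, -0.002, -0.0]
contact_force: [0.1, -0.5, 1.7]
opening: 0.187
time: 18.45
eef_pos: [0.402, 0.3188, 0.114]
tcp_rot: [1.0, 0.0, -0.001, -0.0]
contact_force: [-0.5, 0.4, 2.3]
opening: 0.185
t 18.45 at [0.402  0.3188 0.114 ] steps 1 | world d [0.16 0.02 0.2 ] | w [-0.02  0.17  0.01]
[0.16, -0.02, -0.2, -0.02, 0.17, 0.01]
```

View pics/w9.png

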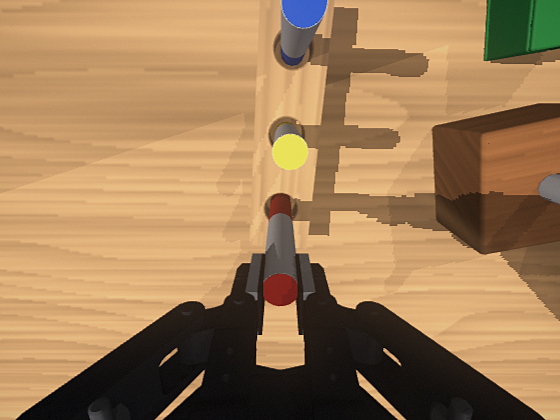

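```bash
python3 -m crank '[[1,0,0,-2,0,0,0],[1,0,0,-4,0,0,0],[1,0,0,-4.5,0,0,0],[1,0,0,-4.5,0,0,0],[1,0,0,-2.5,0,0,0]]'; python3 -m crank '[[1,0.2,4,0,0,0,0],[1,0.2,4.6,0,0,0,0],[1,0.2,4.6,0,0,0,0],[1,0.2,4.6,0,0,0,0],[1,0.2,4.6,0,0,0,0]]';python3 -m crank '[[1,0.2,4.5,0,0,0,0],[1,0.1,4.5,0,0,0,0],[1,0,0,0,0,0,0],[1,0,0,0,0,0,0],[1,0,0,0,0,0,0]]';python3 -c "
from h import *
rows([.4255,.0003,.2]);c=cam('wrist','w10')
cv2.imwrite('pics/w10b.png',cv2.resize(c['color'][120:320,200:360,::-1],None,fx=3,fy=3,interpolation=cv2.INTER_CUBIC))"
```

```text
time: 19.0
eef_pos: [0.4031, 0.3191, 0.2925]
tcp_rot: [1.0, 0.0, 0.0, -0.001]
contact_force: [-0.3, -0.1, -1.5]
opening: 0.186
time: 19.5
eef_pos: [0.4116, 0.0932, 0.2878]
tcp_rot: [1.0, 0.0, -0.002, 0.0]
contact_force: [0.6, -0.2, -0.7]
opening: 0.186
time: 20.0
eef_pos: [0.4152, 0.0055, 0.2881]
tcp_rot: [1.0, 0.001, -0.002, -0.0]
contact_force: [0.1, -0.4, -0.9]
opening: 0.188
t 20.0 at [0.4152 0.0055 0.2881] steps 2 | world d [ 1.03 -0.52 -8.81] | w [-0.04  0.27  0.06]
[0.54, 0.26, 4.4, -0.02, 0.13, 0.03]
[0.53, 0.26, 4.4, -0.02, 0.13, 0.03]
```

View pics/w10b.png

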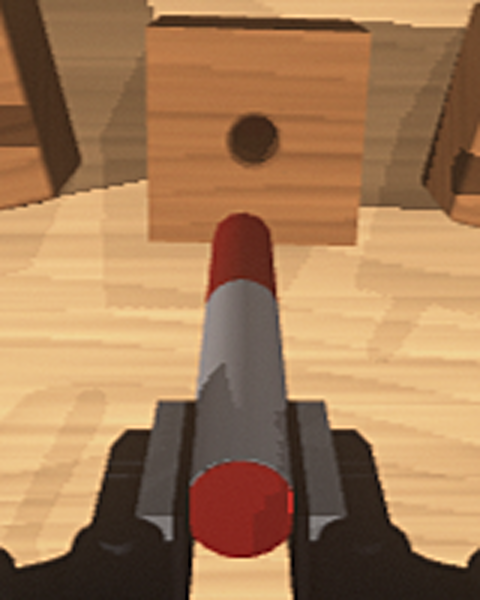

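Run:
```python
from h import *
np.set_printoptions(precision=4,suppress=True)
c=cam("wrist"); p,r,s=tool(); print(p)
im=c["color"]
u,n,b=blobc(c,lambda r,g,b:(r>110)&(g<70)&(b<70),(255,265,305,312)); print("topdisc",u,n,b,onz(c,u,p[2]+.031))
e=[(b[0]+b[2])/2,(b[1]+b[3])/2]; print(e,onz(c,e,p[2]+.031))
u,n,b=blobc(c,lambda r,g,b:(r<105)&(g<75),(268,150,300,182)); print("hole",u,n,b,onz(c,u,.07))
e=[(b[0]+b[2])/2,(b[1]+b[3])/2]; print(e,onz(c,e,.07))
# expected foot outline for axis offset
for dx in (0,.0015,.003):
  a=np.linspace(0,2*np.pi,200); zb=-.109
  ring=np.array([proj(c,p+r.apply([dx+.009*np.cos(t),.009*np.sin(t),.107])) for t in a])
  ch=np.array([proj(c,p+r.apply([dx+.007*np.cos(t),.007*np.sin(t),.109])) for t in a])
  print(dx,"far edge row",ring[:,1].min(),ch[:,1].min(),"cols",ring[:,0].min(),ring[:,0].max())
print(im[186:196,280])
```

```text
[0.4153 0.006  0.2884]
topdisc [279.5599 289.1769] 893 (np.int64(263), np.int64(274), np.int64(296), np.int64(305)) [0.4175 0.0065 0.3194]
[np.float64(279.5), np.float64(289.5)] [0.4173 0.0066 0.3194]
hole [284.4877 166.133 ] 203 (np.int64(277), np.int64(158), np.int64(292), np.int64(174)) [0.4256 0.0009 0.07  ]
[np.float64(284.5), np.float64(166.0)] [0.4258 0.0009 0.07  ]
0 far edge row 192.68595578811303 194.20100043863945 cols 270.45794042802277 290.35329386787845
0.0015 far edge row 191.0706403816881 192.6036349971354 cols 270.43916084668865 290.3704007329233
0.003 far edge row 189.44942469877404 191.00048989937613 cols 270.4203133967352 290.3875694243738
[[187 124  72]
 [191 125  76]
 [184 120  72]
 [185 122  75]
 [193 130  78]
 [108  45  29]
 [100  35  26]
 [104  40  27]
 [104  40  29]
 [104  40  28]]
```

```bash
python3 -m crank '[[1,0.85,0.55,3,0,0.2,0],[1,0,0,3,0,0,0],[1,0,0,3,0,0,0],[1,0,0,0,0,0,0],[1,0,0,0,0,0,0]]';python3 -c "
from h import *
rows([.4238,.0003,.183]);c=cam('wrist','w11')
cv2.imwrite('pics/w11b.png',cv2.resize(c['color'][120:320,200:360,::-1],None,fx=3,fy=3,interpolation=cv2.INTER_CUBIC))"
```

```text
time: 20.6
eef_pos: [0.4238, 0.0002, 0.1989]
tcp_rot: [1.0, 0.001, -0.0, -0.0]
contact_force: [1.0, -0.2, -0.9]
opening: 0.184
t 20.6 at [4.238e-01 2.000e-04 1.989e-01] steps 1 | world d [-0.    0.01 -1.59] | w [-0.01  0.05  0.13]
[-0.0, -0.01, 1.59, -0.01, 0.05, 0.13]
```

View pics/w11b.png

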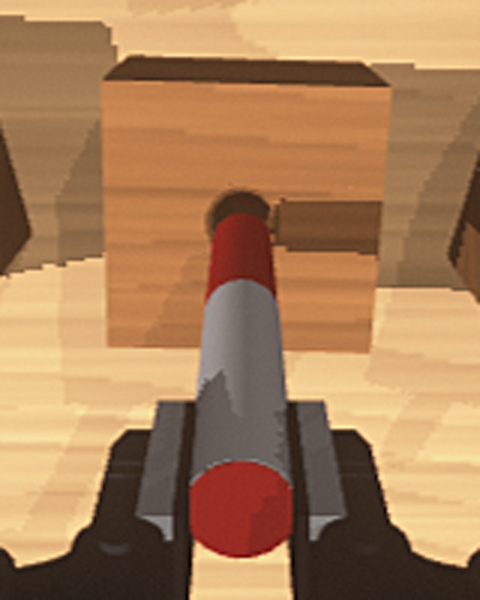

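```bash
python3 -m crank '[[1,0,-0.05,1,0,0,0],[1,0,0,0.6,0,0,0],[1,0,0,0.3,0,0,0],[1,0,0,0.3,0,0,0],[1,0,0,0,0,0,0]]'; python3 -m crank '[[1,0,0,0.2,0,0,0],[1,0,0,0.2,0,0,0],[1,0,0,0,0,0,0]]'
```

```text
time: 21.15
eef_pos: [0.4236, -0.0003, 0.1762]
tcp_rot: [1.0, 0.0, -0.0, -0.0]
contact_force: [-0.1, 0.6, -1.2]
opening: 0.188
time: 21.45
eef_pos: [0.4237, -0.0003, 0.1724]
tcp_rot: [1.0, 0.0, -0.0, -0.0]
contact_force: [-0.9, -0.5, -1.4]
opening: 0.187
```

```bash
python3 -m crank '[[1,0,0,0.8,0,0,0],[1,0,0,0.8,0,0,0],[1,0,0,0.8,0,0,0],[1,0,0,0.8,0,0,0],[1,0,0,0,0,0,0]]'; python3 -m crank '[[1,0,0,0.5,0,0,0],[1,0,0,0.5,0,0,0],[1,0,0,0.4,0,0,0],[1,0,0,0.3,0,0,0],[1,0,0,0,0,0,0]]'
```

```text
time: 21.95
eef_pos: [0.4227, -0.0, 0.1388]
tcp_rot: [1.0, 0.0, -0.002, -0.0]
contact_force: [-0.4, 0.3, -1.8]
opening: 0.184
time: 22.45
eef_pos: [0.4236, -0.0002, 0.1232]
tcp_rot: [1.0, 0.0, -0.0, -0.0]
contact_force: [-0.6, 1.2, -1.3]
opening: 0.182
```

```bash
python3 -m crank '[[1,0,0,0.2,0,0,0],[1,0,0,0.15,0,0,0],[1,0,0,0.15,0,0,0],[1,0,0,0.1,0,0,0],[1,0,0,0,0,0,0]]'
```

```text
time: 22.95
eef_pos: [0.4246, -0.0004, 0.1189]
tcp_rot: [1.0, 0.0, 0.001, 0.0]
contact_force: [-1.4, 0.7, 3.9]
opening: 0.183
```

```bash
python3 -m crank '[[0,0,0,0,0,0,0],[0,0,0,0,0,0,0],[-0.3,0,0,0,0,0,0],[-0.3,0,0,-1,0,0,0],[-0.3,0,0,-3,0,0,0]]'; python3 -c "
from h import *
print(get_state()['qpos'],get_state()['eef_pos'])"; python3 -m crank '[[-0.3,0,0,-4.5,0,0,0],[-0.6,0,0,-4.5,0,0,0],[-0.6,0,0,-4.5,0,0,0],[-1,0,0,-2,0,0,0],[-1,0,0,0,0,0,0]]'
python3 - <<'E'
from h import *
np.set_printoptions(precision=4,suppress=True)
s=get_state();print(s['qpos'],s['eef_pos'])
c=cam("wrist","w12"); 
for d in trace("canister_a_mid","wrist"): ys,xs=np.where(d["pixels"]);print(d["p"],d["location"],len(xs),onz(c,d["location"],.05))
t=cam("top","t12")
for d in trace("canister_a_mid","top"): ys,xs=np.where(d["pixels"]);print(d["p"],d["location"],len(xs),onz(t,d["location"],.05))
E
```

```text
time: 23.45
eef_pos: [0.4215, 0.0003, 0.1555]
tcp_rot: [1.0, 0.0, -0.003, -0.001]
contact_force: [1.0, 0.0, 0.1]
opening: 0.651
[-2.41114809e-01 -2.28037599e-01  2.23080644e+00  1.03493372e-05
  1.14598710e+00  1.32959242e+00] [4.21546052e-01 2.50667748e-04 1.55545939e-01]
time: 23.95
eef_pos: [0.4256, -0.0006, 0.3179]
tcp_rot: [1.0, 0.0, 0.005, 0.001]
contact_force: [0.6, 0.4, 0.6]
opening: 0.998
[-0.2409 -0.3608  2.034   0.      1.459   1.3296] [ 0.4256 -0.0006  0.3179]
0.94 [278.6, 47.5] 3449 [0.5795 0.001  0.05  ]
0.84 [278.1, 193.3] 335 [0.6042 0.0009 0.05  ]
0.34 [325.2, 273.2] 1602 [ 0.4288 -0.1358  0.05  ]
0.3 [211.0, 186.5] 115 [0.5981 0.1654 0.05  ]
```

View pics/w12.png

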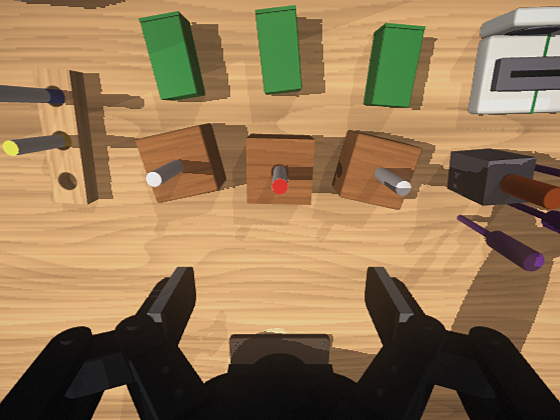

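View pics/t12.png

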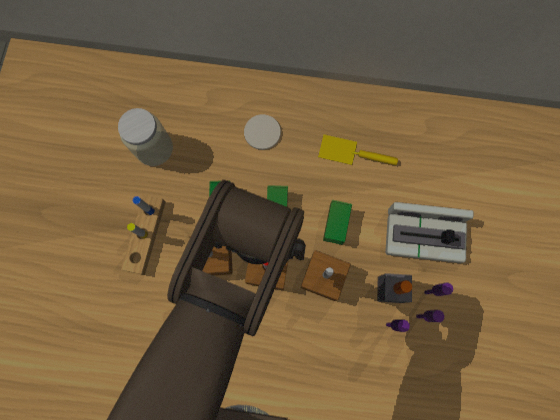

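Run:
```python
import numpy as np
D=[(.2872,1.5782,.6667,.2213),(-.0931,1.8965,.511,.2714),(-.2280,2.2308,.4093,.1555),(-.3608,2.0340,.4134,.3179)]
A=[];b=[]
for q2,q3,r,z in D:
    s=q2+q3
    A+= [[np.sin(q2),np.sin(s),np.cos(s),1,0],[np.cos(q2),np.cos(s),-np.sin(s),0,1]]; b+=[r,z]
A=np.array(A);b=np.array(b)
for cols in ([0,1,3,4],[0,1,4],[0,1,2,4]):
    x,res,_,_=np.linalg.lstsq(A[:,cols],b,rcond=None); print(cols,x,np.abs(A[:,cols]@x-b).max())
```

```text
[0, 1, 3, 4] [ 0.43764468  0.57505175 -0.00839202 -0.0315179 ] 0.005608237831053187
[0, 1, 4] [ 0.43754422  0.56641493 -0.03367027] 0.006179623890094799
[0, 1, 2, 4] [ 0.44194221  0.57551329  0.03230605 -0.0045933 ] 0.0004821078057307693
```

```bash
python3 -m crank '[[-1,3,0,0,0,0,0],[-1,4,0,0.5,0,0,0],[-1,4,0,0.5,0,0,0],[-1,1,0,0,0,0,0],[-1,0,0,0,0,0,0]]';  python3 - <<'E'
from h import *
np.set_printoptions(precision=4,suppress=True)
s=get_state();print(s['qpos'],s['eef_pos'])
c=cam("wrist","w13"); 
for d in trace("canister_a_mid","wrist"):
    ys,xs=np.where(d["pixels"]);print(d["p"],d["location"],len(xs),onz(c,d["location"],.05))
E
```

```text
time: 24.65
eef_pos: [0.5437, -0.0002, 0.2998]
tcp_rot: [1.0, 0.0, -0.003, -0.0]
contact_force: [-0.6, 0.9, 0.6]
opening: 0.999
[-0.187  -0.0527  1.8074 -0.0001  1.3924  1.3834] [ 0.5437 -0.0002  0.2998]
0.86 [278.6, 141.3] 2774 [0.5805 0.0024 0.05  ]
```

View pics/w13.png

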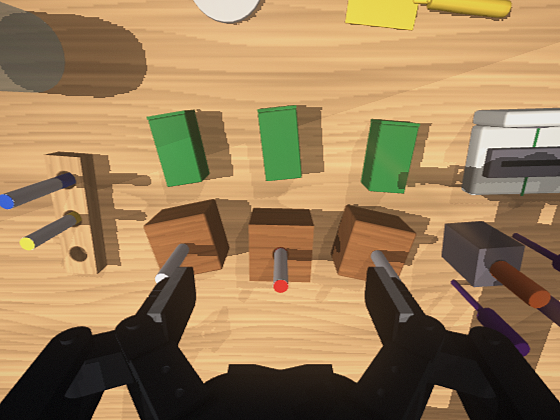

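```bash
cat >> h.py <<'E'
from scipy.optimize import minimize
def green(c):
    h=cv2.cvtColor(c["color"],cv2.COLOR_RGB2HSV); m=((h[...,0]>48)&(h[...,0]<78)&(h[...,1]>120)&(h[...,2]>25)).astype(np.uint8)
    return cv2.morphologyEx(m,cv2.MORPH_OPEN,np.ones((3,3)))
def fitbox(c,m,x0,dims=(.095,.05,.05),zc=.025):
    def hull(v):
        ca,sa=np.cos(v[2]),np.sin(v[2]); P=[]
        for a in (-1,1):
            for b in (-1,1):
                for z in (-1,1):
                    dx,dy=a*dims[0]/2,b*dims[1]/2
                    P.append(proj(c,[v[0]+ca*dx-sa*dy,v[1]+sa*dx+ca*dy,zc+z*dims[2]/2]))
        k=np.zeros(m.shape,np.uint8); h=cv2.convexHull((np.array(P)*16).round().astype(np.int32).reshape(-1,1,2))
        cv2.fillConvexPoly(k,h,1,shift=4); return k
    def cost(v):
        k=hull(v); return -(k&m).sum()/max((k|m).sum(),1)
    best=None
    for yaw in (-.3,0,.3):
        S=np.array([[x0[0],x0[1],yaw],[x0[0]+.02,x0[1],yaw],[x0[0],x0[1]+.02,yaw],[x0[0],x0[1],yaw+.25]])
        r=minimize(cost,S[0],method="Nelder-Mead",options=dict(initial_simplex=S,xatol=1e-4,fatol=1e-4,maxiter=300))
        if best is None or r.fun<best.fun: best=r
    return best.x,-best.fun
def canisters(c,minpx=600):
    n,lab,st,ce=cv2.connectedComponentsWithStats(green(c)); out=[]
    for i in range(1,n):
        x,y,w,h,a=st[i]
        if a<minpx: continue
        m=(lab==i).astype(np.uint8); v,f=fitbox(c,m,onz(c,ce[i],.035))
        out.append((v,f)); print("can x %.4f y %.4f yaw %.1f iou %.3f area %d bbox %s"%(v[0],v[1],np.degrees(v[2]),f,a,(x,y,w,h)))
    return out
E
python3 - <<'E'
from h import *
canisters(cam("wrist"))
E
```

```text
can x 0.6569 y 0.0741 yaw -112.7 iou -0.000 area 2596 bbox (np.int32(258), np.int32(106), np.int32(43), np.int32(74))
can x 0.6177 y 0.2211 yaw -75.5 iou -0.000 area 2126 bbox (np.int32(154), np.int32(111), np.int32(48), np.int32(75))
can x 0.6395 y -0.1340 yaw -74.5 iou -0.000 area 2531 bbox (np.int32(366), np.int32(120), np.int32(51), np.int32(73))h.py:58: RuntimeWarning: overflow encountered in scalar negative
  k=hull(v); return -(k&m).sum()/max((k|m).sum(),1)
```

```bash
sed -i 's/return -(k&m).sum()\/max((k|m).sum(),1)/return -float((k\&m).sum())\/max(float((k|m).sum()),1.)/' h.py
python3 - <<'E'
from h import *
canisters(cam("wrist"))
for n in("top","scene"):
    canisters(cam(n),300)
E
```

```text
can x 0.5753 y 0.0005 yaw 5.2 iou 0.908 area 2583 bbox (np.int32(259), np.int32(106), np.int32(42), np.int32(74))
can x 0.5692 y 0.1392 yaw 3.8 iou 0.621 area 2152 bbox (np.int32(155), np.int32(112), np.int32(47), np.int32(74))
can x 0.5577 y -0.1512 yaw -7.0 iou 0.733 area 2546 bbox (np.int32(365), np.int32(121), np.int32(52), np.int32(72))
can x 0.5586 y -0.1511 yaw -7.3 iou 0.875 area 849 bbox (np.int32(324), np.int32(201), np.int32(28), np.int32(43))
can x 0.5525 y -0.1526 yaw -3.6 iou 0.760 area 598 bbox (np.int32(223), np.int32(200), np.int32(33), np.int32(29))
can x 0.5665 y 0.0003 yaw 11.5 iou 0.745 area 664 bbox (np.int32(249), np.int32(228), np.int32(34), np.int32(34))
can x 0.5602 y 0.1388 yaw 14.7 iou 0.745 area 727 bbox (np.int32(284), np.int32(256), np.int32(35), np.int32(38))
```

```bash
sed -i 's/(h\[...,1\]>120)&(h\[...,2\]>25)/(h[...,1]>90)\&(h[...,2]>12)/; s/(h\[...,0\]>48)&(h\[...,0\]<78)/(h[...,0]>42)\&(h[...,0]<85)/' h.py
python3 - <<'E'
from h import *
c=cam("wrist");print(c["color"][140:160:6,190:215:3].tolist())
canisters(c)
for n in("top","scene"):
    canisters(cam(n),300)
m=green(c); cv2.imwrite("pics/m13.png",m*255)
E
```

```text
[[[74, 153, 78], [48, 60, 33], [46, 56, 30], [46, 53, 29], [112, 92, 59], [128, 99, 67], [129, 100, 67], [127, 97, 66], [127, 96, 64]], [[76, 153, 79], [53, 90, 47], [47, 60, 34], [44, 53, 27], [40, 56, 30], [130, 101, 67], [127, 98, 65], [127, 99, 66], [128, 100, 67]], [[73, 151, 77], [74, 154, 78], [47, 57, 32], [47, 60, 32], [46, 59, 33], [116, 93, 61], [129, 100, 67], [128, 99, 65], [128, 99, 67]], [[73, 150, 76], [72, 151, 77], [54, 92, 48], [48, 59, 33], [47, 58, 33], [34, 59, 29], [158, 121, 82], [155, 120, 81], [154, 119, 81]]]
can x 0.5762 y 0.0002 yaw 5.3 iou 0.930 area 2634 bbox (np.int32(258), np.int32(106), np.int32(43), np.int32(75))
can x 0.5686 y 0.1401 yaw 8.1 iou 0.796 area 2753 bbox (np.int32(148), np.int32(112), np.int32(58), np.int32(75))
can x 0.5572 y -0.1510 yaw -4.4 iou 0.915 area 3160 bbox (np.int32(361), np.int32(120), np.int32(57), np.int32(73))
can x 0.5586 y -0.1508 yaw -6.6 iou 0.896 area 865 bbox (np.int32(324), np.int32(201), np.int32(28), np.int32(43))
can x 0.5530 y -0.1523 yaw -3.3 iou 0.798 area 628 bbox (np.int32(223), np.int32(200), np.int32(34), np.int32(29))
can x 0.5734 y 0.0010 yaw 9.8 iou 0.779 area 702 bbox (np.int32(247), np.int32(228), np.int32(36), np.int32(36))
can x 0.5662 y 0.1392 yaw 12.9 iou 0.885 area 870 bbox (np.int32(282), np.int32(256), np.int32(37), np.int32(39))
```

```bash
python3 - <<'E'
s=open('h.py').read()
i=s.index("    h=cv2.cvtColor"); j=s.index("    return cv2.morphologyEx")
s=s[:i]+'    r,g,b=[c["color"][...,k].astype(int) for k in range(3)]; m=((g>r+5)&(g>b+10)).astype(np.uint8)\n'+s[j:]
open('h.py','w').write(s)
E
python3 - <<'E'
from h import *
c=cam("wrist")
canisters(c)
for n in("top","scene"):
    canisters(cam(n),300)
E
```

```text
can x 0.5767 y 0.0013 yaw 5.3 iou 0.940 area 2658 bbox (np.int32(258), np.int32(106), np.int32(43), np.int32(75))
can x 0.5688 y 0.1410 yaw 6.7 iou 0.887 area 3067 bbox (np.int32(148), np.int32(112), np.int32(61), np.int32(75))
can x 0.5583 y -0.1505 yaw -5.7 iou 0.923 area 3186 bbox (np.int32(361), np.int32(121), np.int32(57), np.int32(73))
can x 0.5585 y -0.1508 yaw -6.6 iou 0.925 area 897 bbox (np.int32(323), np.int32(200), np.int32(29), np.int32(44))
can x 0.5582 y -0.1509 yaw -3.5 iou 0.909 area 720 bbox (np.int32(222), np.int32(199), np.int32(35), np.int32(31))
can x 0.5754 y -0.0003 yaw 9.7 iou 0.916 area 828 bbox (np.int32(247), np.int32(228), np.int32(36), np.int32(36))
can x 0.5664 y 0.1405 yaw 10.9 iou 0.919 area 914 bbox (np.int32(282), np.int32(256), np.int32(37), np.int32(40))
```

Run:
```python
from h import *
y=np.radians(5.5)
C=np.array([.5765,.0008,0]); a=np.array([np.cos(y),np.sin(y),0])
g=C+a*.015; g[2]=.032; t=R.from_euler('z',5.5,degrees=True)*R.from_euler('y',20,degrees=True)
print(g); ap=g+t.apply([0,0,1])*.09; print(ap)
rows(ap,5.5,-20,n=5)
```

```text
[0.59143094 0.00223769 0.032     ]
[0.62207104 0.00518799 0.11657234]
t 25.25 at [ 5.437e-01 -3.000e-04  3.029e-01] steps 5 | world d [  7.84   0.55 -18.64] | w [ -0.95 -20.01  -5.44]
[1.57, -0.11, 3.73, -0.19, -4.0, -1.09]
[1.82, -0.09, 3.61, -0.19, -4.0, -1.09]
[2.07, -0.06, 3.47, -0.19, -4.0, -1.09]
[2.31, -0.03, 3.32, -0.19, -4.0, -1.09]
[2.54, 0.0, 3.15, -0.19, -4.0, -1.09]
```

```bash
python3 -m crank '[[-1,1.6,-0.1,3.7,-0.2,-4,-1.1],[-1,1.8,-0.1,3.6,-0.2,-4,-1.1],[-1,2.1,-0.1,3.5,-0.2,-4,-1.1],[-1,2.3,0,3.3,-0.2,-4,-1.1],[-1,2.5,0,3.1,-0.2,-4,-1.1]]' 50; python3 -m crank '[[-1,0,0,0,0,0,0],[-1,0,0,0,0,0,0],[-1,0,0,0,0,0,0]]';  python3 - <<'E'
from h import *
np.set_printoptions(precision=4,suppress=True)
c=cam("wrist","w14"); s=get_state(); print(s["qpos"],s["eef_pos"])
q=s["qpos"];p=s["eef_pos"]; S=q[1]+q[2]; r=np.sqrt(p[0]**2+p[1]**2-.101**2)
wr=.4419*np.sin(q[1])+.5755*np.sin(S)+.0323*np.cos(S); print("Lt", (r-wr)/np.sin(S+q[4]), np.degrees(S+q[4]))
canisters(c)
rows([.5914,.0022,.032],5.5,-20)
E
```

```text
time: 25.75
eef_pos: [0.623, 0.0052, 0.1158]
tcp_rot: [0.983, 0.048, -0.175, 0.009]
contact_force: [0.7, 0.2, 1.2]
opening: 0.998
time: 26.05
eef_pos: [0.6233, 0.0051, 0.1204]
tcp_rot: [0.984, 0.048, -0.171, 0.009]
contact_force: [0.5, -0.2, 1.0]
opening: 1.002
[-0.123   0.4645  1.5649 -0.0759  1.4468  1.3731] [0.6236 0.005  0.1215]
Lt 0.25661162376033203 199.1693571031146
can x 0.5688 y 0.1402 yaw 6.9 iou 0.945 area 9382 bbox (np.int32(56), np.int32(150), np.int32(118), np.int32(117))
can x 0.5759 y 0.0008 yaw 5.6 iou 0.950 area 6675 bbox (np.int32(248), np.int32(157), np.int32(65), np.int32(113))
can x 0.5572 y -0.1517 yaw -3.0 iou 0.934 area 7814 bbox (np.int32(385), np.int32(185), np.int32(114), np.int32(108))
t 26.1 at [0.6236 0.005  0.1215] steps 2 | world d [-3.22 -0.28 -8.95] | w [ 0.14 -0.39  0.02]
[-0.02, -0.03, 4.76, 0.07, -0.19, 0.01]
[-0.01, -0.02, 4.76, 0.07, -0.19, 0.01]
```

View pics/w14.png

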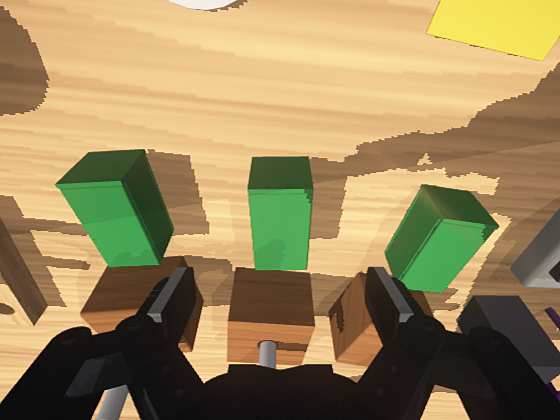

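```bash
python3 -m crank '[[-1,0,0,3.2,0.1,-0.3,0],[-1,0,0,3.2,0,-0.1,0],[-1,0,0,2.0,0,0,0],[-1,0,0,1.0,0,0,0],[-1,0,0,0,0,0,0]]' 50; python3 -m crank '[[-1,0,0,0,0,0,0],[-1,0,0,0,0,0,0],[-1,0,0,0,0,0,0]]';  python3 - <<'E'
from h import *
rows([.5914,.0022,.032],5.5,-20)
E
```

```text
time: 26.6
eef_pos: [0.5898, 0.0021, 0.0307]
tcp_rot: [0.983, 0.048, -0.176, 0.008]
contact_force: [0.3, 0.2, -0.3]
opening: 0.999
time: 26.9
eef_pos: [0.5912, 0.002, 0.0305]
tcp_rot: [0.983, 0.048, -0.176, 0.008]
contact_force: [0.1, -0.4, -0.1]
opening: 1.002
t 26.9 at [0.5912 0.002  0.0305] steps 1 | world d [0.02 0.02 0.15] | w [-0.01  0.24  0.05]
[-0.03, -0.02, -0.14, -0.01, 0.24, 0.05]
```

```bash
python3 -m crank '[[1,0,0,-0.1,0,0,0],[1,0,0,0,0,0,0],[1,0,0,0,0,0,0],[1,0,0,0,0,0,0],[1,0,0,0,0,0,0]]' 50
python3 - <<'E'
from h import *
rows([.5914,.0022,.28],5.5,0,n=6)
E
```

```text
time: 27.4
eef_pos: [0.5909, 0.0021, 0.0304]
tcp_rot: [0.983, 0.048, -0.176, 0.008]
contact_force: [1.6, 0.6, 2.1]
opening: 0.567
t 27.4 at [0.5909 0.0021 0.0304] steps 6 | world d [5.000e-02 1.000e-02 2.496e+01] | w [-0.04 20.33  0.05]
[-1.44, -0.0, -3.9, -0.01, 3.39, 0.01]
[-1.2, -0.0, -3.98, -0.01, 3.39, 0.01]
[-0.97, -0.0, -4.05, -0.01, 3.39, 0.01]
[-0.73, -0.0, -4.1, -0.01, 3.39, 0.01]
[-0.48, -0.0, -4.13, -0.01, 3.39, 0.01]
[-0.24, -0.0, -4.15, -0.01, 3.39, 0.01]
```

```bash
python3 -m crank '[[1,-0.9,0,-2.5,0,0,0],[1,-1.4,0,-3.9,0,4,0],[1,-1.2,0,-4,0,4,0],[1,-0.9,0,-4.1,0,4,0],[1,-0.6,0,-4.1,0,4,0]]'; python3 -m crank '[[1,-0.2,0,-4.1,0,4,0],[1,0,0,-2.5,0,0,0],[1,0,0,0,0,0,0],[1,0,0,0,0,0,0]]'
python3 - <<'E'
from h import *
s=get_state();print(s["qpos"],s["opening"]); rows([.5914,.0022,.28],-20,0,n=3)
cam("wrist","w15")
E
```

```text
time: 27.9
eef_pos: [0.5901, 0.0022, 0.2237]
tcp_rot: [0.998, 0.048, -0.038, 0.001]
contact_force: [0.6, -0.5, -2.6]
opening: 0.569
time: 28.3
eef_pos: [0.5916, 0.0022, 0.2877]
tcp_rot: [0.999, 0.048, -0.005, -0.001]
contact_force: [0.5, -0.1, -1.0]
opening: 0.574
[-1.67323270e-01  6.57012123e-02  1.71025730e+00 -8.31167253e-04
  1.37488729e+00  1.30698944e+00] 0.5736071255455002
t 28.3 at [0.5916 0.0022 0.2877] steps 3 | world d [-0.02  0.   -0.77] | w [ 0.03  0.54 25.54]
[-0.01, -0.0, 0.26, 0.01, 0.18, 8.51]
[-0.01, 0.0, 0.26, 0.01, 0.18, 8.51]
[-0.01, 0.0, 0.26, 0.01, 0.18, 8.51]
```

View pics/w15.png

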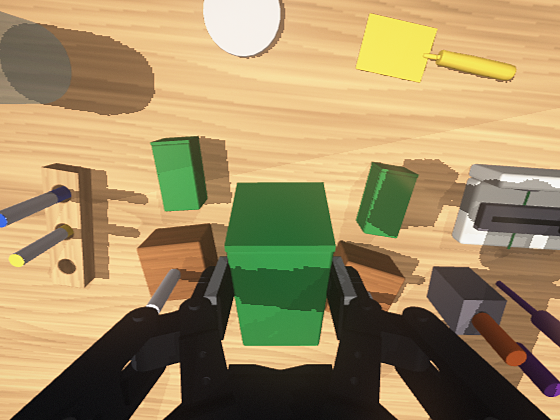

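```bash
for i in 1; do python3 -m crank '[[1,0,0,0,0,0,-8.5],[1,0,0,0,0,0,-8.5],[1,0,0,0,0,0,-8.5],[1,0,0,0,0,0,-8.5],[1,0,0,0,0,0,-8.5]]'; python3 -m crank '[[1,0,0,0,0,0,-8.5],[1,0,0,0,0,0,-8.5],[1,0,0,0,0,0,-8.5],[1,0,0,0,0,0,-8.5],[1,0,0,0,0,0,-8.5]]';python3 -m crank '[[1,0,0,0,0,0,-8.5],[1,0,0,0,0,0,-8.5],[1,0,0,0,0,0,-8.5],[1,0,0,0,0,0,-8.5],[1,0,0,0,0,0,-8.5]]'; python3 -m crank '[[1,0,0,0,0,0,-8.5],[1,0,0,0,0,0,-8.5],[1,0,0,0,0,0,-8.5],[1,0,0,0,0,0,-8.5],[1,0,0,0,0,0,-5]]'; done
cat >> h.py <<'E'
def place(Rg,tg,cg,post,zc,yaw):
    """Rg,tg grasp rot/tcp; cg canister centre at grasp; returns tcp target & pitch"""
    ct=Rg.inv().apply(np.array(cg)-tg)
    pitch=90-np.degrees(np.arctan2(-Rg.as_matrix()[:2,2]@Rg.as_matrix()[:2,0]/np.linalg.norm(Rg.as_matrix()[:2,0]),-Rg.as_matrix()[2,2]))
    Rt=R.from_euler('z',yaw,degrees=True)*R.from_euler('y',-pitch,degrees=True)*R.from_matrix(np.diag([1.,-1,-1]))
    t=np.array([post[0],post[1],zc])-Rt.apply(ct); print("tcp target",t.round(4),"pitch",pitch.round(2),"c_tool",ct.round(4)); return t,pitch
E
python3 - <<'E'
from h import *
np.set_printoptions(precision=4,suppress=True)
s=get_state();print(s["qpos"]);
Rg=R.from_quat([.983,.048,-.176,.008]); 
t,p=place(Rg,[.5909,.0021,.0304],[.5762,.0008,.025],[.4255,.0003],.2225,180)
rows(t,180,p)
E
```

```text
time: 28.85
eef_pos: [0.591, 0.0023, 0.2847]
tcp_rot: [0.912, 0.41, -0.006, -0.004]
contact_force: [-0.1, -0.3, -1.2]
opening: 0.567
time: 29.35
eef_pos: [0.591, 0.0023, 0.2847]
tcp_rot: [0.702, 0.713, -0.005, -0.006]
contact_force: [-0.6, -0.1, -1.5]
opening: 0.569
time: 29.85
eef_pos: [0.591, 0.0023, 0.2847]
tcp_rot: [0.396, 0.918, -0.002, -0.007]
contact_force: [0.0, 0.2, -1.3]
opening: 0.568
time: 30.35
eef_pos: [0.591, 0.0023, 0.2847]
tcp_rot: [0.067, 0.998, 0.0, -0.007]
contact_force: [-0.4, 0.5, -1.5]
opening: 0.567
[-0.1673  0.069   1.7121 -0.0008  1.375  -1.6036]
tcp target [0.4309 0.0004 0.2373] pitch 69.7 c_tool [-0.012  -0.0001  0.0102]
t 30.35 at [0.591  0.0023 0.2847] steps 9 | world d [-16.01  -0.19  -4.74] | w [ 4.7  68.76 -6.69]
[1.75, -0.26, 0.55, 0.52, 7.64, -0.74]
[1.67, -0.23, 0.78, 0.52, 7.64, -0.74]
[1.55, -0.2, 1.0, 0.52, 7.64, -0.74]
[1.41, -0.17, 1.2, 0.52, 7.64, -0.74]
[1.24, -0.14, 1.38, 0.52, 7.64, -0.74]
[1.04, -0.12, 1.53, 0.52, 7.64, -0.74]
[0.83, -0.09, 1.66, 0.52, 7.64, -0.74]
[0.61, -0.06, 1.75, 0.52, 7.64, -0.74]
[0.37, -0.04, 1.82, 0.52, 7.64, -0.74]
```

```bash
python3 -m crank '[[1,1.8,-0.3,0.5,0.5,7.6,-0.7],[1,1.7,-0.2,0.8,0.5,7.6,-0.7],[1,1.6,-0.2,1.0,0.5,7.6,-0.7],[1,1.4,-0.2,1.2,0.5,7.6,-0.7],[1,1.2,-0.1,1.4,0.5,7.6,-0.7]]'; python3 -m crank '[[1,1.0,-0.1,1.5,0.5,7.6,-0.7],[1,0.8,-0.1,1.7,0.5,7.6,-0.7],[1,0.6,-0.1,1.8,0.5,7.6,-0.8],[1,0.4,0,1.8,0.5,7.7,-0.8],[1,0,0,0,0,0,0]]';  python3 -m crank '[[1,0,0,0,0,0,0],[1,0,0,0,0,0,0]]'
python3 - <<'E'
from h import *
np.set_printoptions(precision=4,suppress=True)
s=get_state();print(s["qpos"]);
rows([.4309,.0004,.2373],180,69.7)
cam("scene","s16");cam("wrist","w16")
E
```

```text
time: 30.85
eef_pos: [0.5012, 0.0018, 0.2592]
tcp_rot: [0.035, 0.942, 0.002, -0.334]
contact_force: [0.4, -0.2, -1.1]
opening: 0.569
time: 31.35
eef_pos: [0.4283, 0.0022, 0.2333]
tcp_rot: [0.003, 0.82, 0.004, -0.572]
contact_force: [0.1, 0.1, -2.1]
opening: 0.57
time: 31.55
eef_pos: [0.4324, 0.0016, 0.2401]
tcp_rot: [0.004, 0.825, 0.003, -0.565]
contact_force: [0.7, 0.8, -1.2]
opening: 0.569
[-0.1519  0.4276  1.6796 -0.1668  2.2257 -1.7246]
t 31.55 at [0.4324 0.0016 0.2401] steps 1 | world d [-0.15 -0.12 -0.28] | w [ 0.55  0.86 -0.2 ]
[-0.2, -0.12, 0.24, 0.55, 0.86, -0.2]
```

View pics/s16.png

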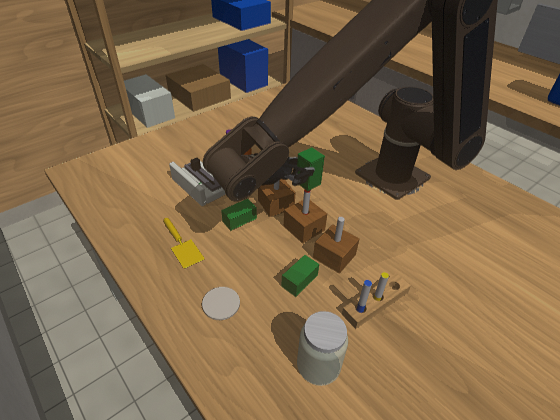

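View pics/w16.png

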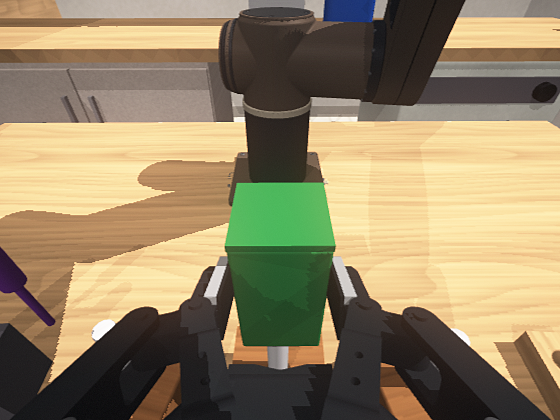

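```bash
python3 -m crank '[[1,-0.2,-0.1,0.2,0.5,0.8,-0.2],[1,-1.9,0,0.7,0,0,0],[1,-1.9,0,0.7,0,0,0],[1,0,0,0,0,0,0],[1,0,0,0,0,0,0]]'
python3 - <<'E'
from h import *
rows([.4309,.0004,.1373],180,69.7)
cam("wrist","w17")
E
```

```text
time: 32.15
eef_pos: [0.4305, 0.0007, 0.1971]
tcp_rot: [0.0, 0.82, 0.0, -0.573]
contact_force: [1.2, 1.1, -1.3]
opening: 0.573
t 32.15 at [0.4305 0.0007 0.1971] steps 2 | world d [ 0.04 -0.03 -5.98] | w [ 0.04 -0.16  0.03]
[-2.82, -0.02, 1.01, 0.02, -0.08, 0.01]
[-2.81, -0.01, 1.01, 0.02, -0.08, 0.01]
```

View pics/w17.png

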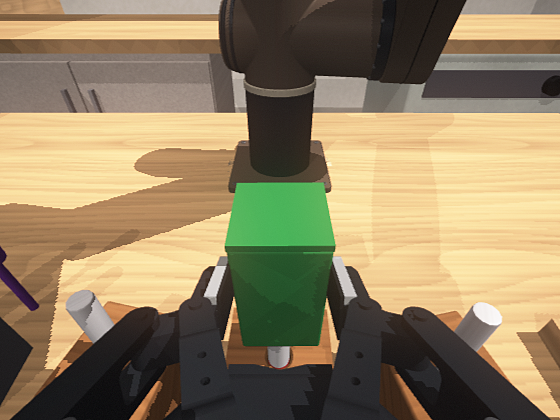

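```bash
python3 -m crank '[[1,-1.4,0,0.5,0,0,0],[1,-1.4,0,0.5,0,0,0],[1,-1.4,0,0.5,0,0,0],[1,-1.2,0,0.4,0,0,0],[1,0,0,0,0,0,0]]';python3 -m crank '[[1,-0.2,0,0.1,0,0,0],[1,-0.2,0,0.1,0,0,0],[1,0,0,0,0,0,0]]'
```

```text
time: 32.7
eef_pos: [0.4299, 0.0009, 0.137]
tcp_rot: [-0.0, 0.819, 0.001, -0.574]
contact_force: [-0.8, 0.8, -1.8]
opening: 0.566
time: 33.0
eef_pos: [0.4308, 0.0007, 0.1351]
tcp_rot: [0.0, 0.82, 0.0, -0.572]
contact_force: [-0.2, 0.3, -1.8]
opening: 0.57
```

```bash
python3 -m crank '[[1,-0.15,0,0.05,0,0,0],[1,-0.15,0,0.05,0,0,0],[1,0,0,0,0,0,0],[1,0,0,0,0,0,0]]';python3 -m crank '[[1,-0.1,0,0,0,0,0],[1,-0.1,0,0.1,0,0,0],[1,0,0,0,0,0,0],[1,0,0,0,0,0,0]]'
```

```text
time: 33.4
eef_pos: [0.4308, 0.0007, 0.132]
tcp_rot: [0.0, 0.82, 0.0, -0.572]
contact_force: [-0.7, 0.2, 0.0]
opening: 0.568
time: 33.8
eef_pos: [0.4309, 0.0008, 0.132]
tcp_rot: [0.0, 0.819, 0.0, -0.573]
contact_force: [-0.9, 1.5, 6.0]
opening: 0.573
```

```bash
python3 -m crank '[[-0.3,0,0,0,0,0,0],[-0.8,0,0,0,0,0,0],[-0.8,0,0,0,0,0,0],[-0.8,0,0,0,0,0,0],[-0.8,0,0,-1,0,0,0]]'; python3 -m crank '[[-0.8,0,0,-3,0,0,0],[-0.8,0,0,-4,0,0,0],[-0.8,0.5,0,-4,0,-4,0],[-0.8,2,0,-3,0,-8,0],[-0.8,2,0,-2,0,-8,0]]'
python3 - <<'E'
from h import *
s=get_state();print(s["qpos"]);rows([.59,.14,.29],180,0)
cam("wrist","w18");cam("scene","s18")
E
```

```text
time: 34.3
eef_pos: [0.4391, 0.0009, 0.1325]
tcp_rot: [-0.0, 0.819, 0.001, -0.573]
contact_force: [0.5, 1.2, -0.0]
opening: 0.896
time: 34.8
eef_pos: [0.5694, 0.0004, 0.2337]
tcp_rot: [0.0, 0.908, 0.001, -0.419]
contact_force: [0.5, -0.0, 0.2]
opening: 0.898
[-0.13204052  0.54407548  1.3817728  -0.11340878  2.07354521 -1.71184376]
t 34.8 at [5.694e-01 4.000e-04 2.337e-01] steps 6 | world d [ 2.06 13.96  5.63] | w [ 6.000e-02 -4.955e+01 -1.000e-02]
[0.49, 2.33, -0.87, 0.01, -8.26, -0.0]
[0.36, 2.33, -0.93, 0.01, -8.26, -0.0]
[0.22, 2.33, -0.97, 0.01, -8.26, -0.0]
[0.08, 2.33, -1.0, 0.01, -8.26, -0.0]
[-0.06, 2.33, -1.0, 0.01, -8.26, -0.0]
[-0.21, 2.33, -0.98, 0.01, -8.26, -0.0]
```

View pics/s18.png

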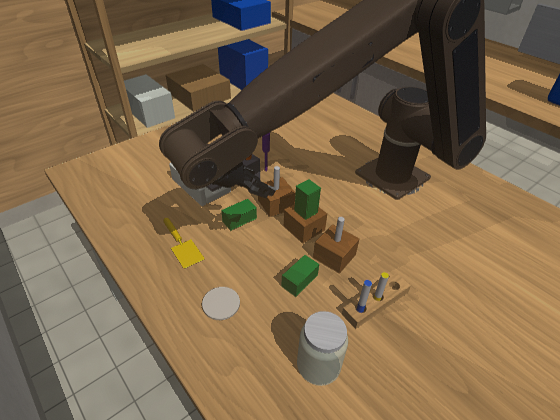

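View pics/w18.png

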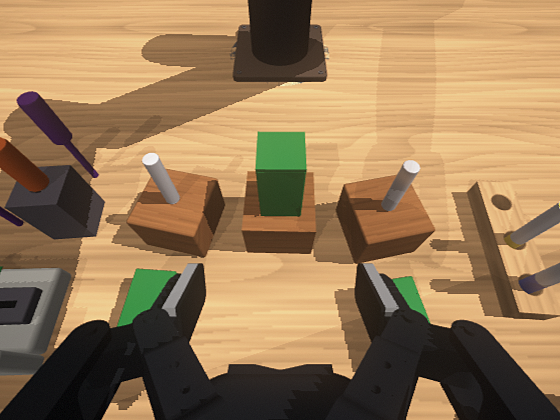

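```bash
python3 -m crank '[[-0.8,0.5,2.3,-0.9,0,-8.3,0],[-0.8,0.4,2.3,-0.9,0,-8.3,0],[-0.8,0.2,2.3,-1,0,-8.3,0],[-0.8,0.1,2.3,-1,0,-8.3,0],[-0.8,0,2.3,-1,0,-8.2,0]]' && python3 -m crank '[[-1,0,2.3,-1,0,-8.2,8.5],[-1,0,0,0,0,0,8.5],[-1,0,0,0,0,0,8.5],[-1,0,0,0,0,0,8.5],[-1,0,0,0,0,0,8.5]]' && python3 -m crank '[[-1,0,0,0,0,0,8.5],[-1,0,0,0,0,0,8.5],[-1,0,0,0,0,0,8.5],[-1,0,0,0,0,0,8.5],[-1,0,0,0,0,0,8.5]]' && python3 -m crank '[[-1,0,0,0,0,0,8.5],[-1,0,0,0,0,0,8.5],[-1,0,0,0,0,0,8.5],[-1,0,0,0,0,0,8.5],[-1,0,0,0,0,0,8.5]]' && python3 -m crank '[[-1,0,0,0,0,0,8.5],[-1,0,0,0,0,0,8.5],[-1,0,0,0,0,0,8.5],[-1,0,0,0,0,0,8.5],[-1,0,0,0,0,0,0]]'
python3 - <<'E'
from h import *
s=get_state();print(s["qpos"],s["eef_pos"])
c=cam("wrist","w19"); canisters(c);
E
```

```text
time: 35.4
eef_pos: [0.5843, 0.1164, 0.2828]
tcp_rot: [0.0, 0.998, 0.001, -0.07]
contact_force: [-0.0, 0.0, -0.2]
opening: 0.901
time: 35.9
eef_pos: [0.5849, 0.1387, 0.2912]
tcp_rot: [0.346, 0.938, -0.01, -0.02]
contact_force: [0.1, 0.0, -0.2]
opening: 1.003
time: 36.4
eef_pos: [0.585, 0.1385, 0.291]
tcp_rot: [0.663, 0.749, -0.017, -0.015]
contact_force: [1.3, 0.2, 0.6]
opening: 0.998
time: 36.9
eef_pos: [0.5851, 0.1385, 0.2911]
tcp_rot: [0.889, 0.457, -0.021, -0.008]
contact_force: [-0.8, 0.7, -0.2]
opening: 1.003
time: 37.4
eef_pos: [0.5851, 0.1385, 0.2911]
tcp_rot: [0.983, 0.181, -0.022, -0.002]
contact_force: [-0.2, -0.8, 0.3]
opening: 0.997
[ 0.06476859  0.10587581  1.66159282 -0.00209114  1.41853736  1.27271653] [0.58506415 0.13852468 0.29110092]
can x 0.5677 y 0.1404 yaw 8.1 iou 0.924 area 2652 bbox (np.int32(254), np.int32(132), np.int32(49), np.int32(77))
can x 0.5581 y -0.1509 yaw -6.7 iou 0.724 area 2520 bbox (np.int32(416), np.int32(206), np.int32(78), np.int32(74))
can x 0.3425 y -0.0507 yaw 8.0 iou 0.652 area 3685 bbox (np.int32(309), np.int32(281), np.int32(59), np.int32(87))
```

View pics/w19.png

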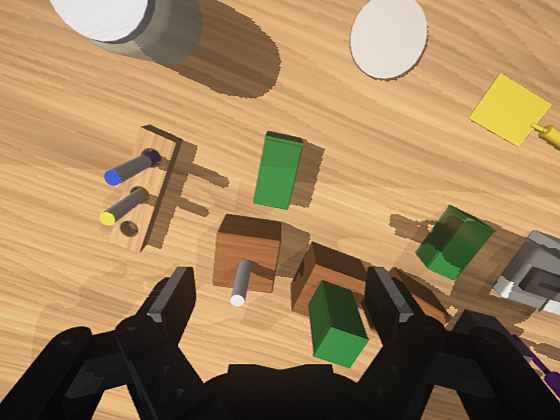

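Run:
```python
from h import *
yd=8.;y=np.radians(yd)
C=np.array([.568,.1405,0]); a=np.array([np.cos(y),np.sin(y),0])
g=C+a*.015; g[2]=.032; t=R.from_euler('z',yd,degrees=True)*R.from_euler('y',20,degrees=True)
print(g); ap=g+t.apply([0,0,1])*.09; print(ap)
rows(ap,yd,-20,n=5)
```

```text
[0.58285402 0.1425876  0.032     ]
[0.61333627 0.1468716  0.11657234]
t 37.45 at [0.585  0.1385 0.2911] steps 5 | world d [  2.83   0.83 -17.45] | w [  1.9  -17.39  12.88]
[0.74, 0.09, 3.46, 0.38, -3.48, 2.58]
[0.95, 0.07, 3.41, 0.38, -3.48, 2.58]
[1.16, 0.05, 3.34, 0.38, -3.48, 2.58]
[1.36, 0.01, 3.27, 0.38, -3.48, 2.58]
[1.55, -0.03, 3.18, 0.38, -3.48, 2.58]
```

```bash
python3 -m crank '[[-1,0.7,0.1,3.5,0.4,-3.5,2.6],[-1,1,0.1,3.4,0.4,-3.5,2.6],[-1,1.2,0,3.3,0.4,-3.5,2.6],[-1,1.4,0,3.3,0.4,-3.5,2.6],[-1,1.5,0,3.2,0.4,-3.5,2.6]]' 50; python3 -m crank '[[-1,0,0,0,0,0,0],[-1,0,0,0,0,0,0],[-1,0,0,0,0,0,0]]';  python3 - <<'E'
from h import *
c=cam("wrist","w20"); v=canisters(c)
rows([.5829,.1426,.032],8,-20)
E
```

```text
time: 37.95
eef_pos: [0.6141, 0.147, 0.1151]
tcp_rot: [0.982, 0.067, -0.175, 0.011]
contact_force: [0.4, 0.2, -0.0]
opening: 1.001
time: 38.25
eef_pos: [0.615, 0.1469, 0.1196]
tcp_rot: [0.983, 0.067, -0.171, 0.011]
contact_force: [1.3, 0.0, -0.0]
opening: 1.001
can x 0.5677 y 0.1404 yaw 8.5 iou 0.949 area 6756 bbox (np.int32(247), np.int32(156), np.int32(66), np.int32(115))
can x 0.5537 y -0.1701 yaw 31.2 iou 0.678 area 2314 bbox (np.int32(514), np.int32(204), np.int32(46), np.int32(99))
t 38.3 at [0.6152 0.147  0.1202] steps 2 | world d [-3.23 -0.44 -8.82] | w [-0.13 -0.3  -0.2 ]
[-0.05, 0.0, 4.7, -0.06, -0.15, -0.1]
[-0.04, -0.0, 4.7, -0.06, -0.15, -0.1]
```

```bash
python3 -m crank '[[-1,0,0,3.2,0,-0.2,0],[-1,0,0,3.2,0,0,0],[-1,0,0,2.0,0,0,0],[-1,0,0,0.9,0,0,0],[-1,0,0,0,0,0,0]]' 50; python3 -m crank '[[-1,0,0,0,0,0,0],[-1,0,0,0,0,0,0]]';python3 -m crank '[[1,0,0,0,0,0,0],[1,0,0,0,0,0,0],[1,0,0,0,0,0,0],[1,0,0,0,0,0,0],[1,0,0,0,0,0,0]]' 50;  python3 - <<'E'
from h import *
s=get_state(); print(list(s["tcp_rot"]))
rows([.5829,.1426,.28],8,0,n=6)
E
```

```text
time: 38.8
eef_pos: [0.582, 0.1426, 0.0303]
tcp_rot: [0.982, 0.066, -0.175, 0.011]
contact_force: [-0.5, -0.2, -0.9]
opening: 1.001
time: 39.0
eef_pos: [0.5839, 0.1427, 0.0314]
tcp_rot: [0.983, 0.066, -0.173, 0.011]
contact_force: [0.6, 0.0, 0.3]
opening: 0.996
time: 39.5
eef_pos: [0.583, 0.1425, 0.0299]
tcp_rot: [0.982, 0.066, -0.174, 0.011]
contact_force: [1.4, 0.5, 3.6]
opening: 0.568
[np.float64(0.9823694300963126), np.float64(0.06611749444895856), np.float64(-0.17449712980352095), np.float64(0.01138118756418785)]
t 39.5 at [0.583  0.1425 0.0299] steps 6 | world d [-1.000e-02  1.000e-02  2.501e+01] | w [-0.09 20.14 -0.3 ]
[-1.44, -0.0, -3.91, -0.02, 3.36, -0.05]
[-1.2, -0.0, -3.99, -0.02, 3.36, -0.05]
[-0.97, -0.0, -4.05, -0.02, 3.36, -0.05]
[-0.73, -0.0, -4.1, -0.02, 3.36, -0.05]
[-0.49, -0.0, -4.14, -0.02, 3.36, -0.05]
[-0.24, -0.0, -4.16, -0.02, 3.36, -0.05]
```

```bash
python3 -m crank '[[1,-0.9,0,-2.5,0,0,0],[1,-1.4,0,-3.9,0,4,0],[1,-1.2,0,-4,0,4,0],[1,-0.9,0,-4.1,0,4,0],[1,-0.6,0,-4.1,0,4,0]]'; python3 -m crank '[[1,-0.2,0,-4.1,0,4,0],[1,0,0,-2.5,0,0,-8.5],[1,0,0,0,0,0,-8.5],[1,0,0,0,0,0,-8.5],[1,0,0,0,0,0,-8.5]]'; python3 -m crank '[[1,0,0,0,0,0,-8.5],[1,0,0,0,0,0,-8.5],[1,0,0,0,0,0,-8.5],[1,0,0,0,0,0,-8.5],[1,0,0,0,0,0,-8.5]]';python3 -m crank '[[1,0,0,0,0,0,-8.5],[1,0,0,0,0,0,-8.5],[1,0,0,0,0,0,-8.5],[1,0,0,0,0,0,-8.5],[1,0,0,0,0,0,-8.5]]';python3 -m crank '[[1,0,0,0,0,0,-8.5],[1,0,0,0,0,0,-8.5],[1,0,0,0,0,0,-8.5],[1,0,0,0,0,0,-8.5],[1,0,0,0,0,0,-8.5]]'
python3 - <<'E'
from h import *
s=get_state();print(s["qpos"],s["eef_pos"])
t=cam("top")
for px in ((203.5,249.5),(329,272)): print(onz(t,px,.15))
cv2.imwrite("pics/t0z.png",cv2.resize(cv2.imread("pics/top0.png")[220:310,180:360],None,fx=4.4,fy=4.4,interpolation=cv2.INTER_CUBIC))
cam("wrist","w21")
E
```

```text
time: 40.0
eef_pos: [0.5813, 0.1423, 0.2227]
tcp_rot: [0.997, 0.067, -0.037, 0.002]
contact_force: [0.2, -1.0, -0.4]
opening: 0.567
time: 40.5
eef_pos: [0.5825, 0.1424, 0.2872]
tcp_rot: [0.933, 0.359, -0.003, -0.001]
contact_force: [-0.4, -1.1, -1.2]
opening: 0.571
time: 41.0
eef_pos: [0.5824, 0.1425, 0.2866]
tcp_rot: [0.74, 0.673, -0.003, -0.003]
contact_force: [1.0, 0.3, -1.8]
opening: 0.568
time: 41.5
eef_pos: [0.5824, 0.1424, 0.2866]
tcp_rot: [0.446, 0.895, -0.002, -0.004]
contact_force: [0.1, 0.2, -2.1]
opening: 0.57
time: 42.0
eef_pos: [0.5824, 0.1424, 0.2866]
tcp_rot: [0.091, 0.996, -0.0, -0.004]
contact_force: [-0.1, 0.0, -1.2]
opening: 0.569
[ 7.04690571e-02  8.33163644e-02  1.69345699e+00  6.18664334e-04
  1.37267922e+00 -1.31792396e+00] [0.58244218 0.1424201  0.28661701]
[0.43193174 0.13637777 0.15      ]
[ 0.42227082 -0.13635513  0.15      ]
```

View pics/t0z.png

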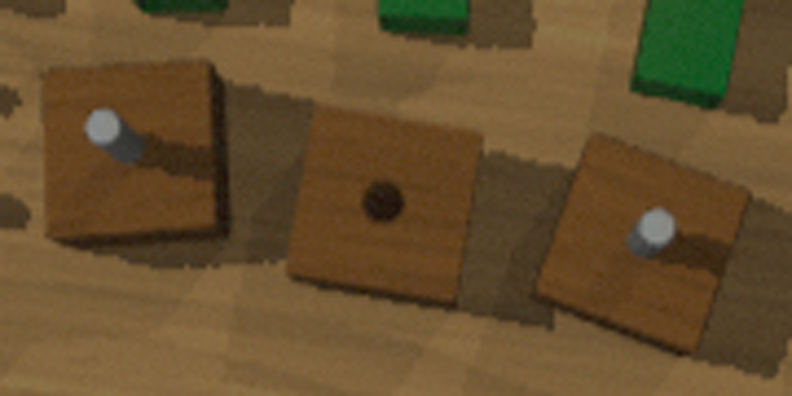

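View pics/w21.png

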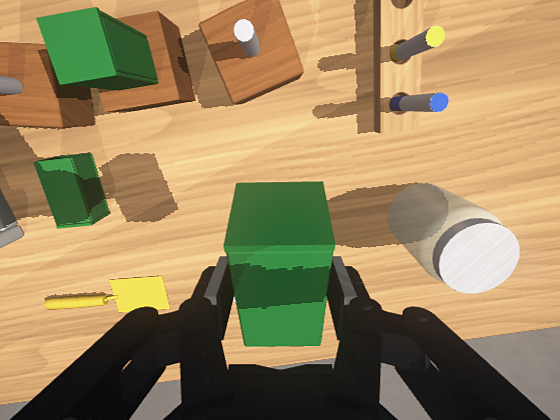

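Run:
```python
from h import *
c=cam("wrist")
print(onz(c,(244,31),.15)); t=cam("top"); print(onz(t,(203.3,248.8),.15))
Rg=R.from_quat([0.98237,0.06612,-0.1745,0.01138])
t,p=place(Rg,[.583,.1425,.0299],[.5677,.1404,.025],[.433,.1355],.2225,180)
rows(t,180,p)
```

```text
[0.43496194 0.13996361 0.15      ]
[0.4333614  0.13707614 0.15      ]
tcp target [0.4379 0.1355 0.2379] pitch 69.86 c_tool [-0.0128  0.      0.0099]
t 42.2 at [0.5828 0.1424 0.2872] steps 9 | world d [-14.49  -0.7   -4.93] | w [ 6.66 69.25 -9.6 ]
[1.56, -0.38, 0.56, 0.74, 7.69, -1.07]
[1.48, -0.35, 0.77, 0.74, 7.69, -1.07]
[1.37, -0.31, 0.96, 0.74, 7.69, -1.07]
[1.23, -0.27, 1.14, 0.74, 7.69, -1.07]
[1.07, -0.23, 1.3, 0.74, 7.69, -1.07]
[0.89, -0.2, 1.44, 0.74, 7.69, -1.07]
[0.7, -0.16, 1.54, 0.74, 7.69, -1.07]
[0.49, -0.13, 1.63, 0.74, 7.69, -1.07]
[0.27, -0.1, 1.68, 0.74, 7.69, -1.07]
```

```bash
python3 -m crank '[[1,1.5,-0.3,0.6,0.7,7.7,-1.1],[1,1.5,-0.3,0.8,0.7,7.7,-1.1],[1,1.4,-0.3,0.9,0.7,7.7,-1.1],[1,1.2,-0.2,1.1,0.7,7.7,-1.1],[1,1.1,-0.2,1.3,0.7,7.7,-1.1]]'; python3 -m crank '[[1,0.9,-0.2,1.4,0.8,7.7,-1],[1,0.7,-0.2,1.5,0.8,7.7,-1],[1,0.5,-0.1,1.6,0.8,7.7,-1],[1,0.3,0,1.7,0.8,7.7,-1],[1,0,0,0,0,0,0]]';  python3 -m crank '[[1,0,0,0,0,0,0],[1,0,0,0,0,0,0]]'
python3 - <<'E'
from h import *
np.set_printoptions(precision=4,suppress=True)
s=get_state();print(s["qpos"]);
rows([.439,.1373,.2379],180,69.9)
rows([.439,.1373,.1979],180,69.9)
cam("wrist","w22")
E
```

```text
time: 42.7
eef_pos: [0.5038, 0.1405, 0.2613]
tcp_rot: [0.043, 0.941, 0.001, -0.335]
contact_force: [0.1, -0.7, -1.9]
opening: 0.57
time: 43.2
eef_pos: [0.4376, 0.1382, 0.2357]
tcp_rot: [-0.001, 0.818, -0.003, -0.576]
contact_force: [-0.4, -0.1, -2.1]
opening: 0.568
time: 43.4
eef_pos: [0.4408, 0.1382, 0.2415]
tcp_rot: [-0.001, 0.822, -0.002, -0.57]
contact_force: [0.2, 0.5, -0.7]
opening: 0.564
[ 0.0563  0.4746  1.6162  0.0616  2.2616 -1.5111]
t 43.4 at [0.4408 0.1382 0.2415] steps 1 | world d [-0.18 -0.09 -0.36] | w [-0.3   0.44 -0.04]
[-0.27, -0.08, 0.29, -0.3, 0.44, -0.04]
t 43.4 at [0.4408 0.1382 0.2415] steps 1 | world d [-0.18 -0.09 -4.36] | w [-0.3   0.44 -0.04]
[-4.02, -0.07, 1.69, -0.3, 0.44, -0.04]
```

View pics/w22.png

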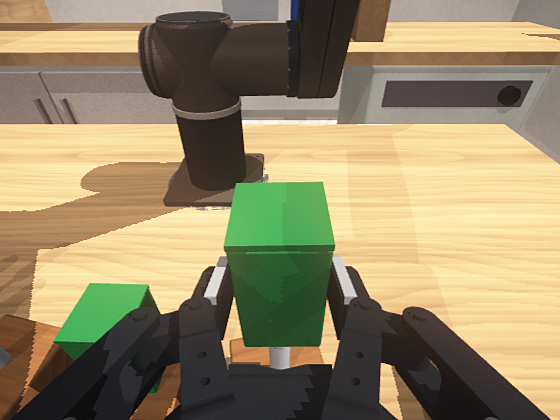

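```bash
python3 -m crank '[[1,-0.3,-0.1,0.3,-0.3,0.4,0],[1,-1.9,0,0.7,0,0,0],[1,-1.9,0,0.7,0,0,0],[1,0,0,0,0,0,0],[1,0,0,0,0,0,0]]'
python3 - <<'E'
from h import *
rows([.439,.1373,.1379],180,69.9)
cam("wrist","w23")
E
```

```text
time: 43.95
eef_pos: [0.4377, 0.137, 0.1964]
tcp_rot: [0.0, 0.818, -0.0, -0.575]
contact_force: [0.1, 0.3, -1.1]
opening: 0.571
t 43.95 at [0.4377 0.137  0.1964] steps 2 | world d [ 0.13  0.03 -5.85] | w [-0.   -0.28 -0.  ]
[-2.78, 0.01, 0.93, -0.0, -0.14, -0.0]
[-2.77, 0.01, 0.94, -0.0, -0.14, -0.0]
```

View pics/w23.png

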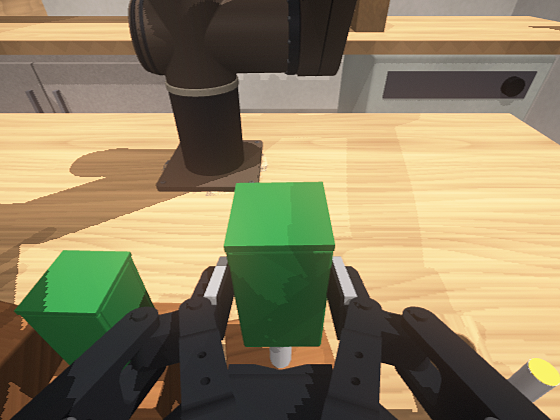

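```bash
python3 -m crank '[[1,-1.4,0,0.5,0,0,0],[1,-1.4,0,0.5,0,-0.2,0],[1,-1.4,0,0.5,0,0,0],[1,-1.2,0,0.4,0,0,0],[1,0,0,0,0,0,0]]';python3 -m crank '[[1,-0.2,0,0.1,0,0,0],[1,-0.2,0,0.1,0,0,0],[1,-0.1,0,0.05,0,0,0],[1,0,0,0,0,0,0]]'
```

```text
time: 44.5
eef_pos: [0.4369, 0.137, 0.1361]
tcp_rot: [-0.0, 0.818, -0.0, -0.575]
contact_force: [-0.7, -0.2, -1.3]
opening: 0.57
time: 44.9
eef_pos: [0.4376, 0.1371, 0.1332]
tcp_rot: [-0.0, 0.819, -0.0, -0.573]
contact_force: [0.8, -0.4, -1.5]
opening: 0.57
```

```bash
python3 -m crank '[[1,-0.1,0,0.05,0,0,0],[1,-0.1,0,0.05,0,0,0],[1,-0.1,0,0,0,0,0],[1,0,0,0,0,0,0]]'
```

```text
time: 45.3
eef_pos: [0.4378, 0.1372, 0.1317]
tcp_rot: [-0.0, 0.819, -0.0, -0.574]
contact_force: [-0.4, 0.3, 4.6]
opening: 0.568
```

```bash
python3 -m crank '[[-0.3,0,0,0,0,0,0],[-0.8,0,0,0,0,0,0],[-0.8,0,0,0,0,0,0],[-0.8,0,0,0,0,0,0],[-0.8,0,0,-1,0,0,0]]'; python3 -m crank '[[-0.8,0,0,-3,0,0,0],[-0.8,0,0,-4,0,0,0],[-0.8,0.5,0,-4,0,-4,0],[-0.8,2,0,-3,0,-8,0],[-0.8,2,0,-2,0,-8,0]]'
python3 - <<'E'
from h import *
s=get_state();print(s["qpos"]);rows([.58,-.15,.29],180,0,n=7)
cam("wrist","w24");cam("scene","s24")
E
```

```text
time: 45.8
eef_pos: [0.4462, 0.1372, 0.1329]
tcp_rot: [-0.0, 0.819, -0.0, -0.574]
contact_force: [-0.1, -0.2, 1.0]
opening: 0.9
time: 46.3
eef_pos: [0.5768, 0.1367, 0.2335]
tcp_rot: [0.0, 0.907, 0.0, -0.42]
contact_force: [-0.4, 0.7, 0.5]
opening: 0.898
[ 0.04594355  0.5871963   1.32069746  0.04109658  2.10022383 -1.51994309]
t 46.3 at [0.5768 0.1367 0.2335] steps 7 | world d [  0.32 -28.67   5.65] | w [ 1.00e-02 -4.97e+01 -3.00e-02]
[0.58, -4.1, -0.56, 0.0, -7.1, -0.0]
[0.51, -4.1, -0.63, 0.0, -7.1, -0.0]
[0.43, -4.1, -0.69, 0.0, -7.1, -0.0]
[0.34, -4.1, -0.73, 0.0, -7.1, -0.0]
[0.25, -4.1, -0.77, 0.0, -7.1, -0.0]
[0.15, -4.1, -0.79, 0.0, -7.1, -0.0]
[0.05, -4.1, -0.81, 0.0, -7.1, -0.0]
```

View pics/s24.png

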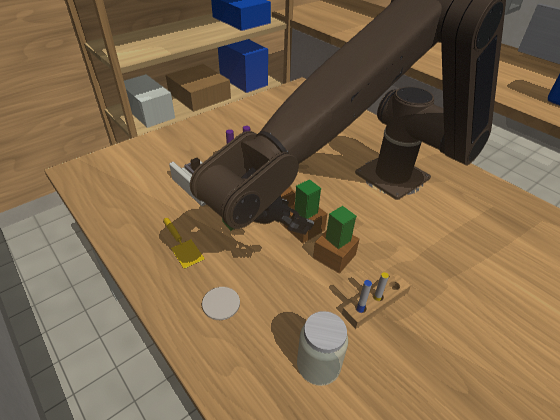

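View pics/w24.png

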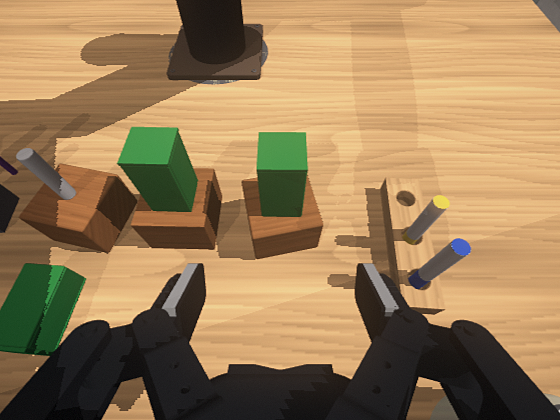

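```bash
python3 -m crank '[[-0.8,0.6,-3,-0.6,0,-7.1,0],[-0.8,0.5,-4.2,-0.6,0,-7.1,0],[-0.8,0.4,-4.3,-0.7,0,-7.1,0],[-0.8,0.3,-4.3,-0.7,0,-7.1,0],[-0.8,0.3,-4.3,-0.8,0,-7.1,0]]' && python3 -m crank '[[-1,0.2,-4.3,-0.8,0,-7.1,0],[-1,0,-4.2,-0.8,0,-7.1,0],[-1,0,0,0,0,0,8.5],[-1,0,0,0,0,0,8.5],[-1,0,0,0,0,0,8.5]]' && python3 -m crank '[[-1,0,0,0,0,0,8.5],[-1,0,0,0,0,0,8.5],[-1,0,0,0,0,0,8.5],[-1,0,0,0,0,0,8.5],[-1,0,0,0,0,0,8.5]]' && python3 -m crank '[[-1,0,0,0,0,0,8.5],[-1,0,0,0,0,0,8.5],[-1,0,0,0,0,0,8.5],[-1,0,0,0,0,0,8.5],[-1,0,0,0,0,0,8.5]]' && python3 -m crank '[[-1,0,0,0,0,0,8.5],[-1,0,0,0,0,0,8.5],[-1,0,0,0,0,0,8.5],[-1,0,0,0,0,0,8.5],[-1,0,0,0,0,0,8.5]]'; python3 -m crank '[[-1,0,0,0,0,0,8.5],[-1,0,0,0,0,0,0]]'
python3 - <<'E'
from h import *
s=get_state();print(s["qpos"],s["eef_pos"])
c=cam("wrist","w25"); canisters(c);
E
```

```text
time: 46.9
eef_pos: [0.5776, -0.0655, 0.2754]
tcp_rot: [-0.0, 0.992, -0.001, -0.123]
contact_force: [-0.2, 0.0, -0.8]
opening: 0.904
time: 47.4
eef_pos: [0.578, -0.1497, 0.2909]
tcp_rot: [0.224, 0.975, -0.0, -0.002]
contact_force: [0.7, 0.0, -0.5]
opening: 0.997
time: 47.9
eef_pos: [0.5783, -0.1489, 0.2906]
tcp_rot: [0.562, 0.827, -0.001, -0.002]
contact_force: [0.2, -0.4, 0.0]
opening: 1.001
time: 48.4
eef_pos: [0.5783, -0.1489, 0.2906]
tcp_rot: [0.823, 0.568, -0.002, -0.002]
contact_force: [-0.4, 0.1, 0.5]
opening: 1.001
time: 48.9
eef_pos: [0.5784, -0.1489, 0.2906]
tcp_rot: [0.973, 0.231, -0.003, -0.001]
contact_force: [-0.1, -0.2, 0.5]
opening: 1.0
time: 49.1
eef_pos: [0.5784, -0.1489, 0.2905]
tcp_rot: [0.987, 0.161, -0.002, -0.001]
contact_force: [-0.6, 0.1, 0.6]
opening: 0.997
[-0.42089886  0.07429066  1.6960252  -0.0019198   1.37600366  0.8268438 ] [ 0.57836631 -0.14889008  0.29052149]
can x 0.5547 y -0.1519 yaw -4.0 iou 0.893 area 2533 bbox (np.int32(249), np.int32(146), np.int32(60), np.int32(75))
can x 0.3747 y 0.1988 yaw -25.6 iou 0.884 area 3098 bbox (np.int32(0), np.int32(187), np.int32(58), np.int32(74))
can x 0.3428 y 0.0449 yaw -2.7 iou 0.678 area 4513 bbox (np.int32(76), np.int32(224), np.int32(85), np.int32(83))
```

View pics/w25.png

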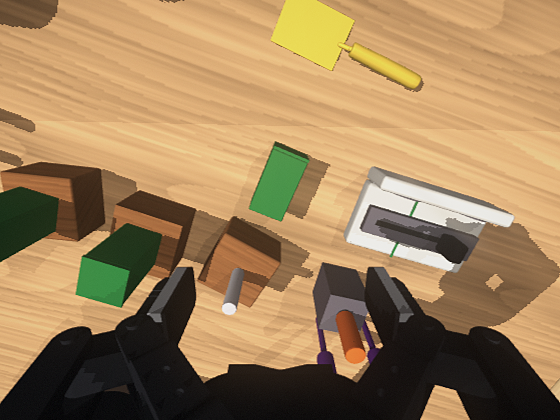

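Run:
```python
from h import *
c=cam("wrist");print("post b",onz(c,(229,309),.15),"fan edge",onz(c,(345,240),.044),onz(c,(370,170),.07))
t=cam("top"); canisters(t,300); print("postb top",onz(t,(329.3,271.8),.15))
yd=-5.5;y=np.radians(yd)
C=np.array([.5575,-.151,0]); a=np.array([np.cos(y),np.sin(y),0])
g=C+a*.015; g[2]=.032; t=R.from_euler('z',yd,degrees=True)*R.from_euler('y',20,degrees=True)
print(g); ap=g+t.apply([0,0,1])*.09; print(ap)
rows(ap,yd,-20,n=5)
```

```text
post b [ 0.42410269 -0.13728899  0.15      ] fan edge [ 0.50990729 -0.27104691  0.044     ] [ 0.61917363 -0.25346252  0.07      ]
can x 0.4455 y 0.1588 yaw 23.9 iou 0.598 area 776 bbox (np.int32(188), np.int32(235), np.int32(32), np.int32(31))
postb top [ 0.42278078 -0.13693525  0.15      ]
[ 0.57243094 -0.15243769  0.032     ]
[ 0.60307104 -0.15538799  0.11657234]
t 49.25 at [ 0.5783 -0.1489  0.2904] steps 5 | world d [  2.47  -0.65 -17.38] | w [  4.18 -19.42  23.93]
[0.44, 0.29, 3.47, 0.84, -3.88, 4.79]
[0.7, 0.29, 3.43, 0.84, -3.88, 4.79]
[0.96, 0.27, 3.37, 0.84, -3.88, 4.79]
[1.2, 0.23, 3.29, 0.84, -3.88, 4.79]
[1.44, 0.17, 3.2, 0.84, -3.88, 4.79]
```

```bash
python3 -m crank '[[-1,0.4,0.3,3.5,0.8,-3.9,4.8],[-1,0.7,0.3,3.4,0.8,-3.9,4.8],[-1,1,0.3,3.4,0.8,-3.9,4.8],[-1,1.2,0.2,3.3,0.9,-3.9,4.8],[-1,1.4,0.2,3.2,0.9,-3.9,4.8]]' 50; python3 -m crank '[[-1,0,0,0,0,0,0],[-1,0,0,0,0,0,0],[-1,0,0,0,0,0,0]]';  python3 - <<'E'
from h import *
c=cam("wrist","w26"); v=canisters(c)
rows([.5724,-.1524,.032],-5.5,-20)
E
```

```text
time: 49.75
eef_pos: [0.6031, -0.1561, 0.1151]
tcp_rot: [0.983, -0.05, -0.175, -0.009]
contact_force: [0.3, 0.5, 0.7]
opening: 0.998
time: 50.05
eef_pos: [0.6038, -0.1567, 0.1193]
tcp_rot: [0.984, -0.049, -0.171, -0.008]
contact_force: [-0.1, 0.5, -0.0]
opening: 0.998
can x 0.5574 y -0.1511 yaw -4.5 iou 0.951 area 6799 bbox (np.int32(245), np.int32(156), np.int32(67), np.int32(115))
can x 0.3027 y 0.2958 yaw -49.4 iou 0.883 area 1721 bbox (np.int32(0), np.int32(336), np.int32(47), np.int32(65))
can x 0.0813 y 0.2208 yaw -15.2 iou 0.884 area 1156 bbox (np.int32(91), np.int32(385), np.int32(49), np.int32(35))
t 50.1 at [ 0.604  -0.1568  0.12  ] steps 2 | world d [-3.16  0.44 -8.8 ] | w [ 0.03 -0.31 -0.19]
[-0.02, -0.07, 4.68, 0.01, -0.15, -0.1]
[-0.01, -0.07, 4.68, 0.01, -0.15, -0.1]
```

View pics/w26.png

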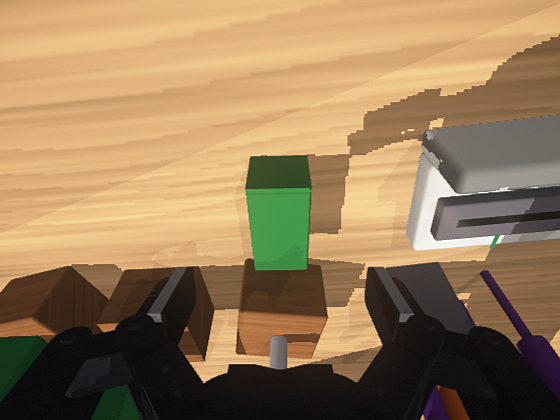

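```bash
python3 -m crank '[[-1,0,-0.1,3.2,0,-0.3,-0.2],[-1,0,0,3.2,0,0,0],[-1,0,0,2.0,0,0,0],[-1,0,0,0.9,0,0,0],[-1,0,0,0,0,0,0]]' 50; python3 -m crank '[[-1,0,0,0,0,0,0],[-1,0,0,0,0,0,0]]';python3 -m crank '[[1,0,0,0,0,0,0],[1,0,0,0,0,0,0],[1,0,0,0,0,0,0],[1,0,0,0,0,0,0],[1,0,0,0,0,0,0]]' 50;  python3 - <<'E'
from h import *
s=get_state(); print([round(float(x),4) for x in s["tcp_rot"]])
E
python3 -m crank '[[1,-0.9,0,-2.5,0,0,0],[1,-1.4,0,-3.9,0,4,0],[1,-1.2,0,-4,0,4,0],[1,-0.9,0,-4.1,0,4,0],[1,-0.6,0,-4.1,0,4,0]]'; python3 -m crank '[[1,-0.2,0,-4.1,0,4,0],[1,0,0,-2.5,0,0,-8.5],[1,0,0,0,0,0,-8.5],[1,0,0,0,0,0,-8.5],[1,0,0,0,0,0,-8.5]]'
```

```text
time: 50.6
eef_pos: [0.5707, -0.1521, 0.0302]
tcp_rot: [0.983, -0.047, -0.176, -0.009]
contact_force: [0.2, 0.8, -0.2]
opening: 1.0
time: 50.8
eef_pos: [0.5725, -0.1527, 0.0313]
tcp_rot: [0.984, -0.048, -0.174, -0.008]
contact_force: [-0.5, 0.0, -0.1]
opening: 0.996
time: 51.3
eef_pos: [0.5717, -0.1524, 0.0298]
tcp_rot: [0.983, -0.048, -0.175, -0.009]
contact_force: [2.9, 0.4, 3.5]
opening: 0.57
[0.9833, -0.0477, -0.1754, -0.0087]
time: 51.8
eef_pos: [0.5704, -0.1519, 0.2226]
tcp_rot: [0.998, -0.048, -0.037, -0.003]
contact_force: [1.0, 0.0, -0.8]
opening: 0.57
time: 52.3
eef_pos: [0.5716, -0.1522, 0.2871]
tcp_rot: [0.969, 0.249, -0.004, -0.002]
contact_force: [-0.5, -0.1, -1.5]
opening: 0.566
```

```bash
python3 -m crank '[[1,0,0,0,0,0,-8.5],[1,0,0,0,0,0,-8.5],[1,0,0,0,0,0,-8.5],[1,0,0,0,0,0,-8.5],[1,0,0,0,0,0,-8.5]]';python3 -m crank '[[1,0,0,0,0,0,-8.5],[1,0,0,0,0,0,-8.5],[1,0,0,0,0,0,-8.5],[1,0,0,0,0,0,-8.5],[1,0,0,0,0,0,-8.5]]';python3 -m crank '[[1,0,0,0,0,0,-8.5],[1,0,0,0,0,0,-8.5],[1,0,0,0,0,0,-8.5],[1,0,0,0,0,0,-8.5],[1,0,0,0,0,0,-8.5]]'; python3 -m crank '[[1,0,0,0,0,0,-8.5],[1,0,0,0,0,0,0]]'
python3 - <<'E'
from h import *
s=get_state();print(s["qpos"],s["eef_pos"])
Rg=R.from_quat([0.9833,-.0477,-.1754,-.0087])
t,p=place(Rg,[.5717,-.1524,.0298],[.5574,-.1511,.025],[.4233,-.137],.2225,180)
rows(t,180,p,n=9)
E
```

```text
time: 52.8
eef_pos: [0.5716, -0.1522, 0.2866]
tcp_rot: [0.813, 0.583, -0.003, -0.004]
contact_force: [0.2, 0.0, -1.5]
opening: 0.568
time: 53.3
eef_pos: [0.5716, -0.1521, 0.2865]
tcp_rot: [0.546, 0.838, -0.001, -0.004]
contact_force: [-0.2, 0.3, -0.8]
opening: 0.568
time: 53.8
eef_pos: [0.5716, -0.1522, 0.2866]
tcp_rot: [0.205, 0.979, 0.0, -0.005]
contact_force: [0.4, -0.1, -1.5]
opening: 0.566
time: 54.0
eef_pos: [0.5717, -0.1522, 0.2867]
tcp_rot: [0.135, 0.991, 0.001, -0.004]
contact_force: [-0.1, -0.6, -1.4]
opening: 0.572
[-4.31078302e-01  6.59294603e-02  1.71173376e+00 -1.10216856e-03
  1.37273150e+00 -1.72986476e+00] [ 0.57168967 -0.15218187  0.28669849]
tcp target [ 0.4281 -0.1371  0.2369] pitch 69.77 c_tool [-0.0118  0.0001  0.0095]
t 54.0 at [ 0.5717 -0.1522  0.2867] steps 9 | world d [-14.36   1.51  -4.98] | w [  9.55  68.82 -13.53]
[1.58, -0.27, 0.57, 1.06, 7.65, -1.5]
[1.49, -0.21, 0.78, 1.06, 7.65, -1.5]
[1.38, -0.16, 0.97, 1.06, 7.65, -1.5]
[1.24, -0.11, 1.15, 1.06, 7.65, -1.5]
[1.08, -0.05, 1.31, 1.06, 7.65, -1.5]
[0.9, -0.0, 1.44, 1.06, 7.65, -1.5]
[0.7, 0.05, 1.55, 1.06, 7.65, -1.5]
[0.48, 0.09, 1.62, 1.06, 7.65, -1.5]
[0.26, 0.13, 1.67, 1.06, 7.65, -1.5]
```

```bash
python3 -m crank '[[1,1.6,-0.3,0.6,1,7.6,-1.5],[1,1.5,-0.2,0.8,1,7.6,-1.5],[1,1.4,-0.2,1,1.1,7.6,-1.5],[1,1.2,-0.1,1.1,1.1,7.7,-1.5],[1,1.1,0,1.3,1.1,7.7,-1.5]]'; python3 -m crank '[[1,0.9,0,1.4,1.1,7.7,-1.5],[1,0.7,0,1.5,1.1,7.7,-1.5],[1,0.5,0.1,1.6,1.1,7.7,-1.5],[1,0.3,0.1,1.7,1,7.7,-1.5],[1,0,0,0,0,0,0]]';  python3 -m crank '[[1,0,0,0,0,0,0],[1,0,0,0,0,0,0]]'
python3 - <<'E'
from h import *
rows([.4281,-.1371,.2369],180,69.8)
cam("wrist","w27"); cam("scene","s27")
E
```

```text
time: 54.5
eef_pos: [0.4923, -0.1442, 0.2597]
tcp_rot: [0.065, 0.94, -0.001, -0.335]
contact_force: [-0.9, 0.0, -1.8]
opening: 0.568
time: 55.0
eef_pos: [0.4268, -0.1371, 0.234]
tcp_rot: [-0.0, 0.817, -0.0, -0.576]
contact_force: [-0.0, 0.4, -1.8]
opening: 0.568
time: 55.2
eef_pos: [0.4299, -0.1386, 0.24]
tcp_rot: [0.001, 0.822, -0.002, -0.57]
contact_force: [-0.3, -0.4, -1.5]
opening: 0.562
t 55.2 at [ 0.4299 -0.1386  0.24  ] steps 1 | world d [-0.18  0.15 -0.31] | w [-0.1   0.28 -0.25]
[-0.23, 0.15, 0.28, -0.1, 0.28, -0.25]
```

View pics/w27.png

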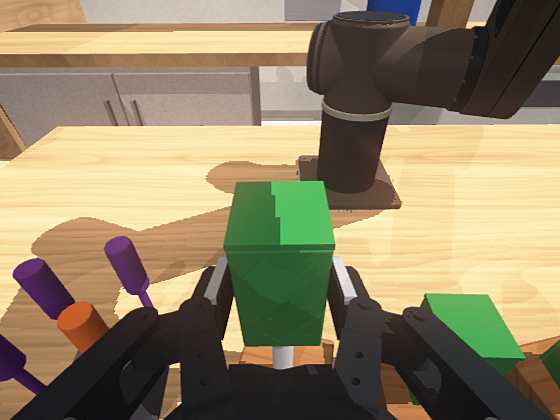

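View pics/s27.png

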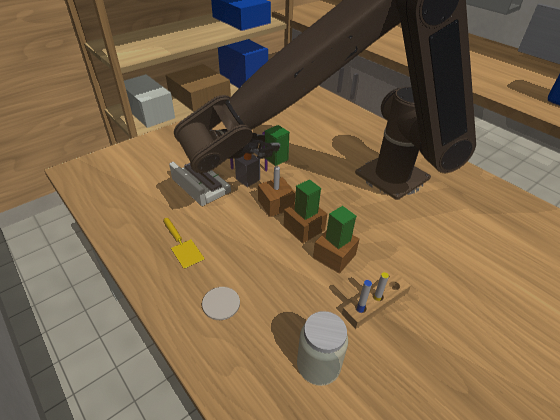

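```bash
python3 -m crank '[[1,-0.2,0.1,0.3,-0.1,0.3,-0.2],[1,-1.9,0,0.7,0,0,0],[1,-1.9,0,0.7,0,0,0],[1,0,0,0,0,0,0],[1,0,0,0,0,0,0]]'
python3 - <<'E'
from h import *
rows([.4281,-.1371,.1369],180,69.8)
cam("wrist","w28"); cam("scene","s28")
E
```

```text
time: 55.8
eef_pos: [0.4259, -0.1369, 0.1941]
tcp_rot: [-0.001, 0.818, 0.001, -0.576]
contact_force: [0.3, -0.5, -0.7]
opening: 0.567
t 55.8 at [ 0.4259 -0.1369  0.1941] steps 2 | world d [ 0.22 -0.02 -5.72] | w [ 0.03 -0.52  0.17]
[-2.73, -0.02, 0.86, 0.02, -0.26, 0.08]
[-2.72, -0.02, 0.87, 0.02, -0.26, 0.08]
```

View pics/s28.png

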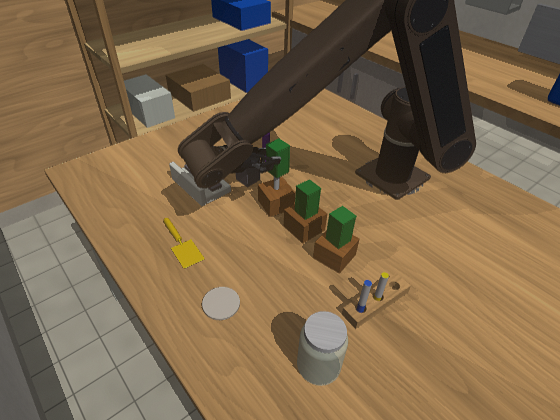

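View pics/w28.png

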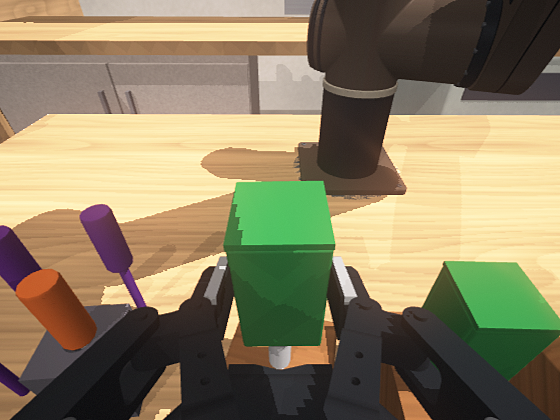

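```bash
python3 -m crank '[[1,-1.4,0,0.4,0,-0.3,0.1],[1,-1.4,0,0.4,0,-0.2,0],[1,-1.4,0,0.5,0,0,0],[1,-1.1,0,0.4,0,0,0],[1,0,0,0,0,0,0]]';python3 -m crank '[[1,-0.15,0,0.05,0,0,0],[1,-0.15,0,0.05,0,0,0],[1,-0.1,0,0.05,0,0,0],[1,0,0,0,0,0,0]]'
```

```text
time: 56.4
eef_pos: [0.4277, -0.1366, 0.1374]
tcp_rot: [-0.001, 0.82, 0.001, -0.573]
contact_force: [-0.2, 0.1, -1.6]
opening: 0.564
time: 56.8
eef_pos: [0.4291, -0.1371, 0.1357]
tcp_rot: [0.0, 0.821, -0.0, -0.57]
contact_force: [1.0, 1.4, -1.2]
opening: 0.57
```

```bash
python3 -m crank '[[1,-0.15,0,0.05,0,0.1,0],[1,-0.15,0,0.05,0,0.1,0],[1,-0.1,0,0,0,0,0],[1,0,0,0,0,0,0]]';python3 -m crank '[[1,-0.1,0,0,0,0,0],[1,-0.05,0,0,0,0,0],[1,0,0,0,0,0,0]]'
```

```text
time: 57.2
eef_pos: [0.4293, -0.137, 0.1312]
tcp_rot: [-0.0, 0.82, 0.0, -0.572]
contact_force: [-0.3, 0.4, -1.9]
opening: 0.567
time: 57.5
eef_pos: [0.4298, -0.137, 0.1309]
tcp_rot: [0.0, 0.82, 0.0, -0.573]
contact_force: [-1.9, 1.3, 4.2]
opening: 0.568
```

Contact; release and retreat.

```bash
python3 -m crank '[[-0.3,0,0,0,0,0,0],[-0.7,0,0,0,0,0,0],[-0.7,0,0,0,0,0,0],[-0.7,0,0,0,0,0,0],[-0.7,0,0,-1,0,0,0]]'; python3 -m crank '[[-0.7,0,0,-3,0,0,0],[-0.7,0,0,-4,0,0,0],[-0.7,0.5,0,-4,0,-4,0],[-0.7,2,0,-3,0,-8,0],[-0.7,2,0,-2,0,-8,0]]'
python3 - <<'E'
from h import *
np.set_printoptions(precision=4,suppress=True)
s=get_state();print(s["qpos"]);rows([.5552,-.28,.29],180,0,n=7)
cam("wrist","w29");c=cam("scene","s29");t=cam("top","t29")
for n in ("fan_slider_top","fan_mark"):
  for cn,cc in (("top",t),("scene",c)):
    for d in place_of(n,cn): print(n,cn,d["p"],d["location"],onz(cc,d["location"],.0845))
E
```

```text
time: 58.0
eef_pos: [0.4386, -0.1368, 0.133]
tcp_rot: [-0.0, 0.82, 0.001, -0.573]
contact_force: [1.7, 0.1, -0.1]
opening: 0.849
time: 58.5
eef_pos: [0.5687, -0.137, 0.234]
tcp_rot: [-0.001, 0.908, -0.0, -0.419]
contact_force: [0.2, -0.8, 0.6]
opening: 0.853
[-0.3073  0.5681  1.3463 -0.2633  2.0532 -1.8994]
t 58.5 at [ 0.5687 -0.137   0.234 ] steps 7 | world d [ -1.35 -14.3    5.6 ] | w [ -0.   -49.53   0.07]
[0.74, -2.04, -0.37, -0.0, -7.08, 0.01]
[0.68, -2.04, -0.46, -0.0, -7.08, 0.01]
[0.62, -2.04, -0.54, -0.0, -7.08, 0.01]
[0.55, -2.04, -0.61, -0.0, -7.08, 0.01]
[0.47, -2.04, -0.68, -0.0, -7.08, 0.01]
[0.38, -2.04, -0.73, -0.0, -7.08, 0.01]
[0.29, -2.04, -0.77, -0.0, -7.08, 0.01]
fan_slider_top top 0.47 [448.4, 231.6] [ 0.5602 -0.403   0.0845]
fan_slider_top scene 0.53 [195.7, 160.5] [ 0.5536 -0.3981  0.0845]
fan_slider_top scene 0.22 [306.5, 198.3] [ 0.3943 -0.0279  0.0845]
fan_mark top 0.79 [427.5, 229.5] [ 0.5583 -0.355   0.0845]
fan_mark scene 0.96 [208.0, 168.2] [ 0.5445 -0.3367  0.0845]
fan_mark scene 0.22 [338.2, 225.1] [0.4024 0.1106 0.0845]
```

View pics/w29.png

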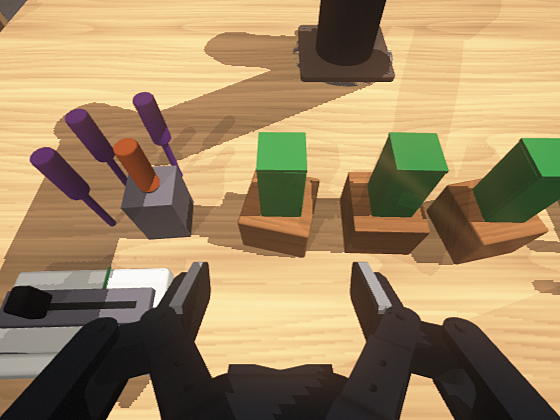

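View pics/s29.png

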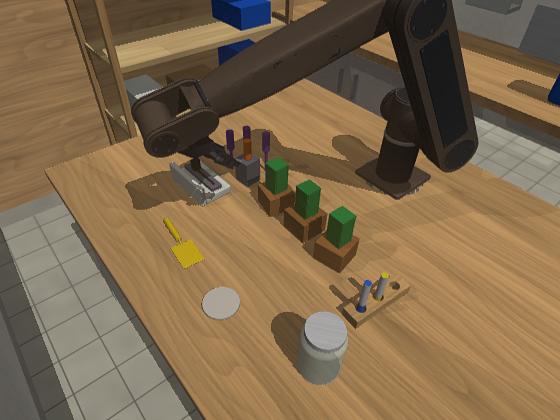

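```bash
python3 -m crank '[[-0.5,0.7,-2.4,-0.4,0,-7.1,0],[-0.5,0.7,-2.4,-0.4,0,-7.1,0],[-0.5,0.6,-2.4,-0.5,0,-7.1,0],[-0.5,0.5,-2.4,-0.6,0,-7.1,0],[-0.5,0.5,-2.4,-0.6,0,-7.1,0]]' && python3 -m crank '[[-0.2,0.4,-4,0,0,-7.1,0],[-0.2,0.3,-4.5,0,0,-7,0],[-0.2,0,-3,0,0,0,0],[-0.2,0,0,0,0,0,0],[-0.2,0,0,0,0,0,0]]'
python3 - <<'E'
from h import *
np.set_printoptions(precision=4,suppress=True)
s=get_state();print(s["qpos"]);rows([.555,-.40,.27],180,0)
c=cam("wrist","w30")
for n in ("fan_slider_top","fan_mark"):
    for d in place_of(n,"wrist"): print(n,d["p"],d["location"],onz(c,d["location"],.0845))
E
```

```text
time: 59.35
eef_pos: [0.5561, -0.2578, 0.2709]
tcp_rot: [-0.0, 0.992, 0.001, -0.124]
contact_force: [-0.5, -0.0, -0.9]
opening: 0.748
time: 59.85
eef_pos: [0.5487, -0.3721, 0.2712]
tcp_rot: [0.001, 1.0, 0.002, -0.003]
contact_force: [-0.4, 0.9, -0.5]
opening: 0.6
[-0.7479  0.2331  1.5526 -0.002   1.3635 -2.3168]
t 59.85 at [ 0.5487 -0.3721  0.2712] steps 1 | world d [ 0.63 -2.79 -0.12] | w [ 0.21 -0.4  -0.08]
[-0.63, -2.79, 0.11, 0.21, -0.4, -0.08]
fan_slider_top 0.9 [250.8, 186.3] [ 0.5528 -0.4047  0.0845]
fan_slider_top 0.52 [533.2, 60.8] [ 0.421  -0.1107  0.0845]
fan_mark 0.62 [292.3, 187.8] [ 0.5548 -0.3564  0.0845]
```

View pics/w30.png

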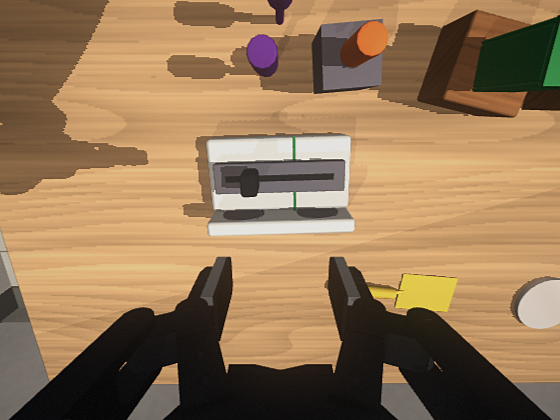

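Run:
```python
from h import *
c=cam("wrist")
cv2.imwrite("pics/w30b.png",cv2.resize(c["color"][125:245,195:365,::-1],None,fx=4.7,fy=4.7,interpolation=cv2.INTER_CUBIC))
```

```text
(no output)
```

View pics/w30b.png

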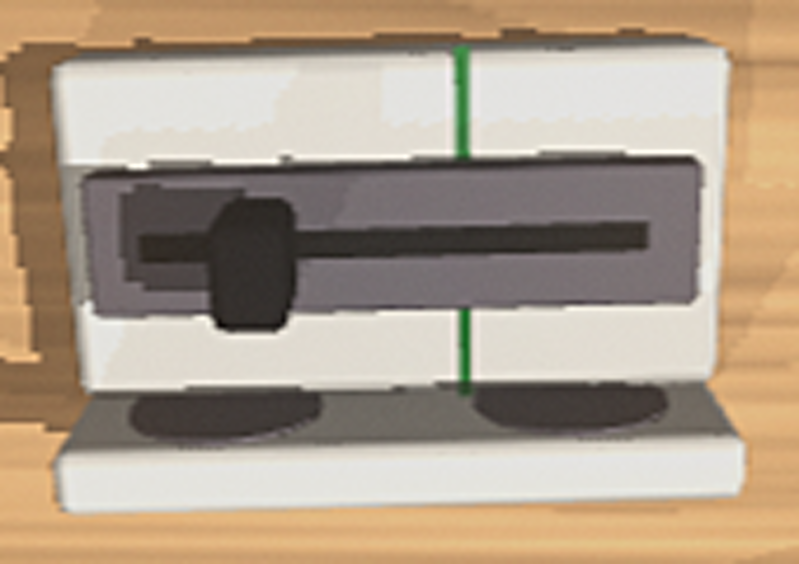

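Run:
```python
from h import *
np.set_printoptions(precision=4,suppress=True)
c=cam("wrist")
f=lambda x,y:(195+x/4.7-.4,125+y/4.7-.4)
print("slot",onz(c,f(140,249),.044),onz(c,f(648,234),.044))
for z in (.030,.036,.044): print("mark line",z,onz(c,f(461,100),z),onz(c,f(465,350),z))
print("track corners",[onz(c,f(*p),.044)[:2] for p in ((82,180),(700,160),(697,303),(95,318))])
print("wall top",[onz(c,f(*p),.07)[:2] for p in ((60,460),(742,440),(742,492),(60,510))])
# fit grip
im=c["color"].astype(int); m=np.zeros(im.shape[:2],np.uint8); sub=(im.sum(2)<150)[155:205,235:264]; m[155:205,235:264]=sub
m=cv2.morphologyEx(m,cv2.MORPH_OPEN,np.ones((5,5)))
ys,xs=np.where(m);print(xs.min(),xs.max(),ys.min(),ys.max(),m.sum())
v,fi=fitbox(c,m,(.555,-.404),dims=(.028,.02,.04),zc=.0645);print(v,fi)
t=cam("top");
```

```text
slot [ 0.5541 -0.4417  0.044 ] [ 0.5497 -0.3018  0.044 ]
mark line 0.03 [ 0.5151 -0.3532  0.03  ] [ 0.5874 -0.3509  0.03  ]
mark line 0.036 [ 0.5144 -0.3534  0.036 ] [ 0.5856 -0.3512  0.036 ]
mark line 0.044 [ 0.5134 -0.3538  0.044 ] [ 0.5831 -0.3516  0.044 ]
track corners [array([ 0.5349, -0.4564]), array([ 0.5293, -0.2889]), array([ 0.5693, -0.287 ]), array([ 0.5738, -0.4555])]
wall top [array([ 0.6063, -0.4618]), array([ 0.6004, -0.2779]), array([ 0.6155, -0.2767]), array([ 0.621, -0.463])]
235 259 167 189 359
[ 0.5491 -0.408   0.593 ] 0.5645933014354066
```

Run:
```python
from h import *
rows([.5535,-.405,.12],181.8,0,n=5)
```

```text
t 60.15 at [ 0.5501 -0.3709  0.2735] steps 5 | world d [  0.34  -3.41 -15.35] | w [ 0.04 -0.23 -1.7 ]
[-0.08, -0.68, 3.07, 0.01, -0.05, -0.34]
[-0.07, -0.68, 3.07, 0.01, -0.05, -0.34]
[-0.07, -0.68, 3.07, 0.01, -0.05, -0.34]
[-0.06, -0.68, 3.07, 0.01, -0.05, -0.34]
[-0.05, -0.68, 3.07, 0.01, -0.05, -0.34]
```

```bash
python3 -m crank '[[-0.1,-0.1,-0.7,3,0,0,-0.4],[-0.1,-0.1,-0.7,3.1,0,-0.1,-0.4],[-0.1,-0.1,-0.7,3.1,0,-0.1,-0.3],[-0.1,0,-0.7,3.1,0,0,-0.3],[-0.1,0,-0.6,3,0,0,-0.3]]' 30; python3 -m crank '[[-0.1,0,0,0,0,0,0],[-0.1,0,0,0,0,0,0]]'
python3 - <<'E'
from h import *
rows([.5535,-.405,.07],181.8,0,n=1); cam("wrist","w31")
E
```

```text
time: 60.65
eef_pos: [0.553, -0.4055, 0.1196]
tcp_rot: [-0.016, 1.0, 0.0, -0.0]
contact_force: [-0.2, 0.2, -1.5]
opening: 0.546
time: 60.85
eef_pos: [0.5528, -0.4054, 0.1207]
tcp_rot: [-0.015, 1.0, 0.001, -0.0]
contact_force: [0.6, -0.1, 0.8]
opening: 0.549
t 60.85 at [ 0.5528 -0.4054  0.1207] steps 1 | world d [ 0.07  0.04 -5.07] | w [ 0.07 -0.05 -0.07]
[-0.07, 0.03, 5.07, 0.07, -0.05, -0.07]
```

View pics/w31.png

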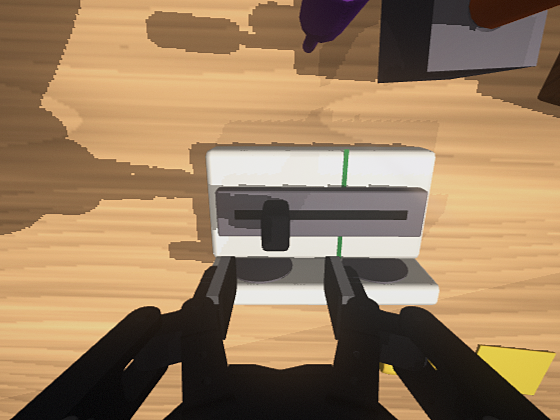

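```bash
python3 -m crank '[[-0.1,-0.1,0,2,0,0,0],[-0.1,0,0,1.7,0,0,0],[-0.1,0,0,1.2,0,0,0],[-0.1,0,0,0,0,0,0]]' 30
python3 - <<'E'
from h import *
rows([.5535,-.405,.07],181.8,0,n=1); cam("wrist","w32")
E
```

```text
time: 61.3
eef_pos: [0.5526, -0.4048, 0.0696]
tcp_rot: [-0.015, 1.0, 0.002, -0.001]
contact_force: [-0.5, -0.2, -0.3]
opening: 0.549
t 61.3 at [ 0.5526 -0.4048  0.0696] steps 1 | world d [ 0.09 -0.02  0.04] | w [ 0.18 -0.17 -0.09]
[-0.08, -0.02, -0.04, 0.18, -0.17, -0.09]
```

View pics/w32.png

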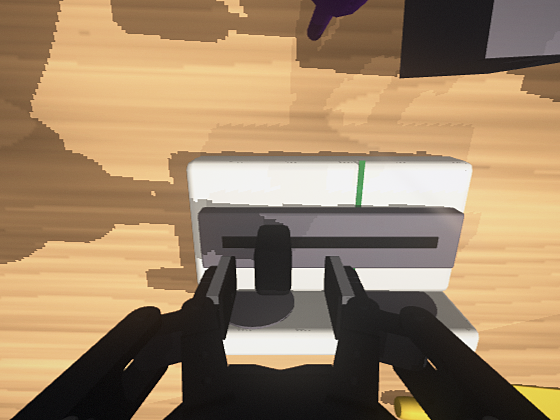

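```bash
python3 - <<'E'
from h import *
c=cam("wrist"); p,r,s=tool(); print(p,proj(c,p),proj(c,p+[0,0,.0145]))
for d in place_of("fan_slider_top","wrist")+place_of("fan_mark","wrist"): print(d["p"],d["location"],onz(c,d["location"],.0845))
E
python3 -m crank '[[0.2,0,0,0,0,0,0],[0.5,0,0,0,0,0,0],[1,0,0,0,0,0,0],[1,0,0,0,0,0,0],[1,0,0,0,0,0,0]]' 25;python3 -m crank '[[1,0,0,0,0,0,0],[1,0,0,0,0,0,0]]'
python3 - <<'E'
from h import *
c=cam("wrist","w33"); rows([.552,-.352,.07],181.8,0,n=4)
E
```

```text
[ 0.5536523  -0.40598353  0.07177875] [277.93848996 263.07553133] [277.81876944 277.00583368]
0.88 [274.0, 269.9] [ 0.55056516 -0.4080675   0.0845    ]
0.64 [379.9, 272.7] [ 0.55066916 -0.35259762  0.0845    ]
time: 62.0
eef_pos: [0.554, -0.4067, 0.0727]
tcp_rot: [-0.015, 1.0, -0.001, 0.0]
contact_force: [-0.0, -0.5, 3.9]
opening: 0.218
time: 62.2
eef_pos: [0.5541, -0.4066, 0.0727]
tcp_rot: [-0.015, 1.0, -0.001, 0.0]
contact_force: [-0.4, -1.9, 5.4]
opening: 0.219
t 62.25 at [ 0.5541 -0.4066  0.0727] steps 4 | world d [-0.21  5.46 -0.27] | w [-0.08  0.05 -0.1 ]
[0.01, 1.37, 0.07, -0.02, 0.01, -0.03]
[0.01, 1.37, 0.07, -0.02, 0.01, -0.03]
[0.01, 1.37, 0.07, -0.02, 0.01, -0.03]
[0.01, 1.37, 0.07, -0.02, 0.01, -0.03]
```

View pics/w33.png

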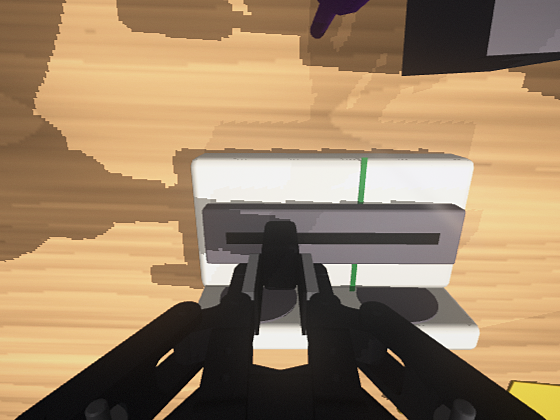

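```bash
python3 -m crank '[[1,0,0.8,0,0,0,0],[1,0,1.6,0,0,0,0],[1,0,1.6,0,0,0,0],[1,0,1.4,0,0,0,0],[1,0,0,0,0,0,0]]'; python3 -m crank '[[1,0,0,0,0,0,0],[1,0,0,0,0,0,0]]';python3 - <<'E'
from h import *
c=cam("wrist","w34"); rows([.552,-.352,.0727],181.8,0,n=1)
cv2.imwrite("pics/w34b.png",cv2.resize(c["color"][140:320,180:480,::-1],None,fx=2.6,fy=2.6,interpolation=cv2.INTER_CUBIC))
E
```

```text
time: 62.75
eef_pos: [0.5525, -0.3494, 0.0727]
tcp_rot: [-0.016, 1.0, 0.001, 0.0]
contact_force: [0.2, 1.7, 7.7]
opening: 0.219
time: 62.95
eef_pos: [0.5525, -0.3502, 0.0726]
tcp_rot: [-0.015, 1.0, 0.001, 0.0]
contact_force: [-0.2, 2.0, 8.5]
opening: 0.218
t 63.0 at [ 0.5525 -0.3503  0.0727] steps 1 | world d [-0.05 -0.17  0.  ] | w [ 0.11  0.01 -0.07]
[0.05, -0.17, -0.0, 0.11, 0.01, -0.07]
```

View pics/w34b.png

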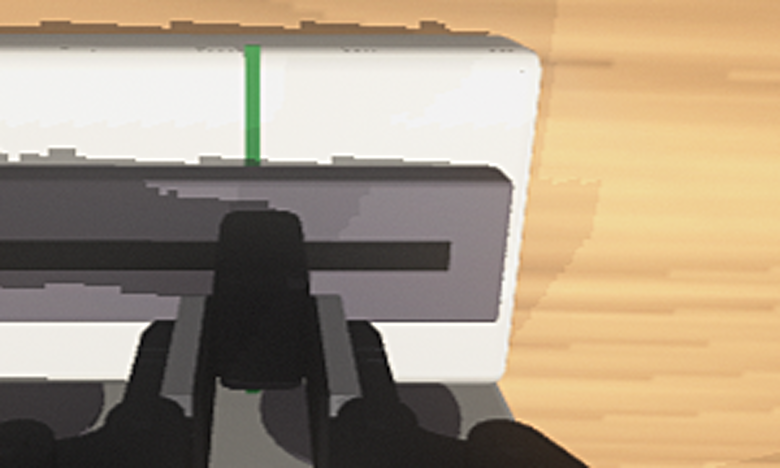

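```bash
python3 -m crank '[[1,0,-0.1,0,0,0,0],[1,0,-0.08,0,0,0,0],[1,0,0,0,0,0,0],[1,0,0,0,0,0,0]]'
python3 - <<'E'
from h import *
c=cam("wrist","w35"); rows([.552,-.352,.0727],181.8,0,n=1)
cv2.imwrite("pics/w35b.png",cv2.resize(c["color"][140:320,180:480,::-1],None,fx=2.6,fy=2.6,interpolation=cv2.INTER_CUBIC))
E
```

```text
time: 63.4
eef_pos: [0.5526, -0.3523, 0.0727]
tcp_rot: [-0.015, 1.0, 0.001, 0.0]
contact_force: [-0.1, 2.2, 8.4]
opening: 0.216
t 63.45 at [ 0.5525 -0.3523  0.0726] steps 1 | world d [-0.05  0.03  0.01] | w [ 0.1   0.02 -0.08]
[0.05, 0.03, -0.01, 0.1, 0.02, -0.08]
```

View pics/w35b.png

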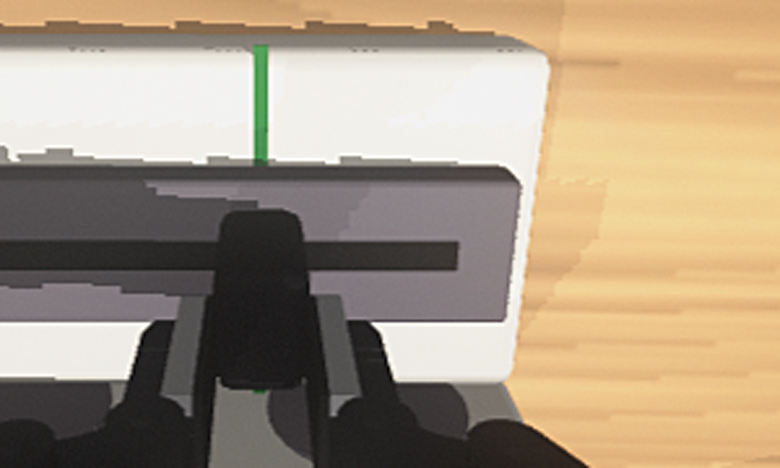

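```bash
python3 -m crank '[[0.3,0,0,0,0,0,0],[0,0,0,0,0,0,0],[-0.1,0,0,0,0,0,0],[-0.1,0,0,0,0,0,0],[-0.1,0,0,-1,0,0,0]]'; python3 -m crank '[[-0.1,0,0,-3,0,0,0],[-0.1,0,0,-4,0,0,0],[-0.1,0,0,-4,0,0,0],[-0.1,0,0,-4,0,0,0],[-0.1,0,0,-3,0,0,0]]'; python3 -m crank '[[-0.1,0,0,0,0,0,0],[-0.1,0,0,0,0,0,0],[-0.1,0,0,0,0,0,0]]'
python3 - <<'E'
from h import *
c=cam("wrist","w36"); cv2.imwrite("pics/w36b.png",cv2.resize(c["color"][125:245,195:395,::-1],None,fx=4,fy=4,interpolation=cv2.INTER_CUBIC)); cam("scene","s36");cam("top","t36")
for n in ("fan_slider_top","fan_mark"):
  for cn in ("wrist","top","scene"):
    print(n,cn,[(d["p"],d["location"]) for d in place_of(n,cn)][:2])
E
```

```text
time: 63.95
eef_pos: [0.5508, -0.3526, 0.0797]
tcp_rot: [-0.015, 1.0, 0.002, -0.002]
contact_force: [0.0, 0.4, 0.4]
opening: 0.554
time: 64.45
eef_pos: [0.5526, -0.3543, 0.2661]
tcp_rot: [-0.015, 1.0, -0.001, 0.002]
contact_force: [0.3, -0.8, -0.1]
opening: 0.549
time: 64.75
eef_pos: [0.5514, -0.3533, 0.2598]
tcp_rot: [-0.015, 1.0, 0.001, -0.001]
contact_force: [-0.2, 0.1, -0.3]
opening: 0.552
fan_slider_top wrist [(0.82, [282.1, 185.9]), (0.32, [325.4, 65.7])]
fan_slider_top top []
fan_slider_top scene [(0.73, [376.5, 301.4]), (0.7, [248.2, 150.5])]
fan_mark wrist [(0.88, [279.1, 184.6])]
fan_mark top [(0.87, [428.9, 229.4])]
fan_mark scene [(0.85, [205.9, 166.2])]
```

View pics/w36b.png

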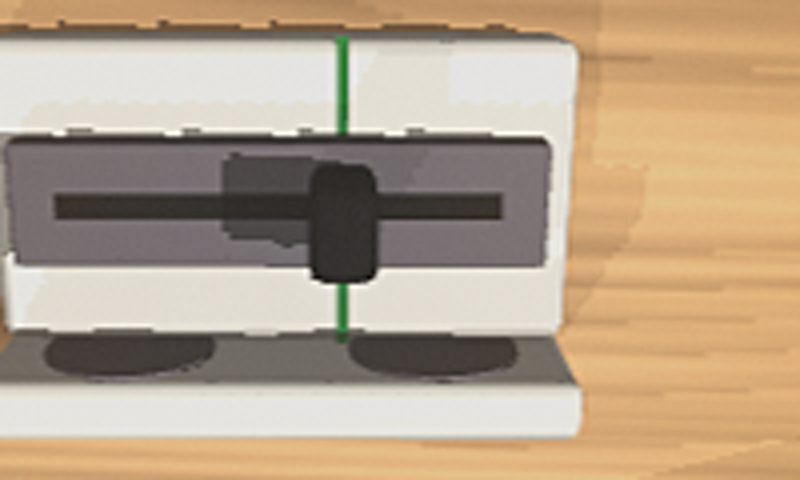

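View pics/s36.png

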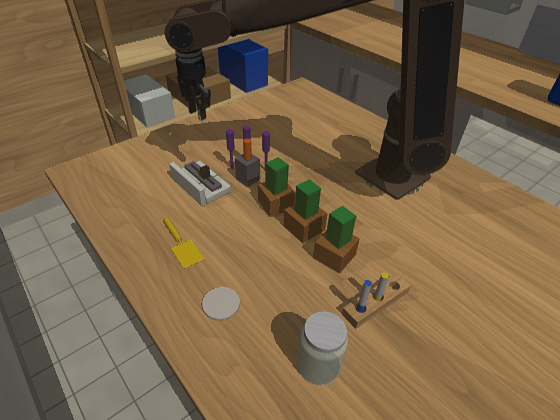

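View pics/t36.png

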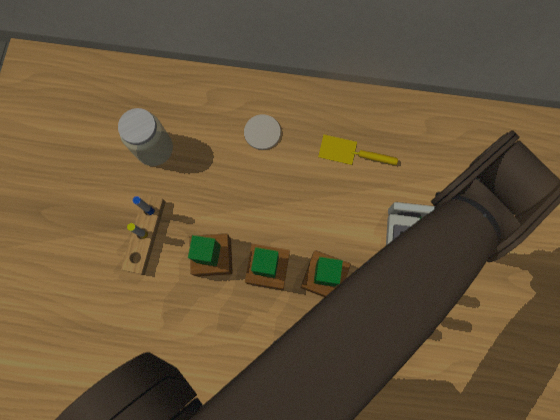

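Run:
```python
from h import *
for cn in ("scene","top"):
    c=cam(cn); n,lab,st,ce=cv2.connectedComponentsWithStats(green(c))
    for i in range(1,n):
        if st[i][4]<200 or st[i][4]>3000: continue
        m=(lab==i).astype(np.uint8)
        for zc in (.1175,.125,.14):
            v,f=fitbox(c,m,onz(c,ce[i],zc),dims=(.05,.05,.095),zc=zc); print(cn,zc,v.round(4),round(f,3))
print(get_state()["contact_force"],get_state()["time"])
```

```text
scene 0.1175 [ 0.4235 -0.1355 -0.33  ] 0.935
scene 0.125 [ 0.4305 -0.1279 -0.3338] 0.928
scene 0.14 [ 0.4433 -0.1127 -0.405 ] 0.904
scene 0.1175 [ 0.4228  0.0012 -0.2991] 0.922
scene 0.125 [0.4286 0.0074 0.3787] 0.913
scene 0.14 [ 0.4423  0.0191 -0.4727] 0.9
scene 0.1175 [0.4304 0.1387 0.1999] 0.934
scene 0.125 [0.4368 0.1434 0.2369] 0.921
scene 0.14 [0.449  0.1523 0.2822] 0.903
top 0.1175 [ 0.4338  0.1402 -0.0795] 0.925
top 0.125 [ 0.4324  0.1386 -0.0771] 0.911
top 0.14 [ 0.4309  0.1347 -0.0555] 0.885
top 0.1175 [ 0.4259  0.0024 -0.0283] 0.919
top 0.125 [4.254e-01 2.300e-03 2.000e-04] 0.911
top 0.14 [0.4247 0.0023 0.0768] 0.883
top 0.1175 [ 0.4261 -0.1348 -0.0466] 0.931
top 0.125 [ 0.4245 -0.1341 -0.0435] 0.92
top 0.14 [ 0.4231 -0.1329 -0.0579] 0.892
[-0.32357567 -0.32061607 -0.4837948 ] 65.3
```

All three fits are best at the seated height (centre 117.5 mm) and agree between cameras. Handing in.

```bash
python3 -c "
from plant import *
print(sign_off())"
```

```text
the job is handed in; nothing more can be done
None
```

The job is done in the order asked and handed in at about 65 s. As far as my checks show, everything is in place.

- **Probe:** the rod touched the bottom of the hole with its tip 60 mm below the mouth, confirmed by a 10 N push. The rod is back in its holder, handle resting on top.
- **Post:** I fitted the red long post. It touched bottom at the expected height with no force on the way in; the blue and yellow posts are still in the rack.
- **Canisters:** all three were there, and each now stands upside down on its own post, one of them on the red post. Each touched its block within about 1 mm of the calculated height. Box fits in the scene and top pictures agree to about 4 mm in position and fit best at the seated height.
- **Fan slider:** it is at the green mark, about 0.4 mm off by the last wrist picture. The trained network's slider and mark points in that picture were about 3 pixels apart.
- **Bystanders:** the jar, coaster and scraper look unmoved in the last pictures.

The last check with little agreement was the slider in the scene and top views: the network found no slider in the top picture, which the arm covered, and mislocated it in the scene picture. I relied on the wrist picture for it. I saw no canister knocked aside.

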